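# Make up the loan box and the bench tray in the fossil lab

## Robot

A 7-joint arm with a two-finger parallel gripper is mounted at the origin on the work surface. World frame = base frame: x ahead of the robot, y to its left, z up, the work surface at z = 0. Lengths are in m, angles in rad, forces in N, time in s.
With the tool pointing down it reaches from about 0.425 to 1.025 m from the base axis. Payload 3.6 kg.
Tool frame: the origin (TCP) lies at the very end of the fingers, on their centre line; the grasp point (between the pads) lies 19 mm behind it; z points along the fingers, y is the direction in which the jaws open and shut (so a half turn about z gives the same grasp; the last joint's range is limited). The gripper opens to 85 mm and grips with 20 to 120 N. Pads are 22 mm wide; open, the fingers measure 114 mm over their backs; the gripper's body (76 mm by 85 mm) begins 54 mm behind the grasp point. The pads swing forward as they close: fully open they stand 13 mm farther back than shut.
Start: joints at [-1.349, 0.591, 0.048, 1.609, -0.033, 0.943, -0.034], TCP at [0.225, 0.689, 0.231] pointing down, gripper open.
Joint ranges: [-2.69, 2.69], [-0.47, 2.24], [-1.27, 1.36], [0.19, 2.51], [-1.53, 4.68], [0.08, 2.07], [-3.09, 3.09]. Speed limits (rad/s): [2.57, 2.57, 3.14, 3.14, 3.14, 3.14, 3.14].

## Interface

Orientations are given as a 3x3 rotation matrix whose columns are the frame's x, y, z axes.
In Python, from workcell import robot gives the robot as it stands. The module is installed in compiled form; this text tells all that it offers.
- The arm moves only by the tool play_rows, never from a script. Its argument "increments" is a list of rows, each an object of numbers: "gripper": the opening, from 0 (shut) to 1 (fully open); "tx", "ty", "tz": the shift along the tool's x, y, z in mm; "wx", "wy", "wz": the turn, a rotation vector about the tool's x, y, z in degrees. In form: [{"gripper": .., "tx": .., "ty": .., "tz": .., "wx": .., "wy": .., "wz": ..}, ...]. A call has 1 to 8 rows; each row is the pose to reach, as a shift and turn from the pose commanded when the call began, along the tool's axes at that moment; what a row does not reach only later rows make up. A row lasts 1/10 s, in which the tool goes at most 50 mm and 8.59 degrees, less where a joint would pass 70% of its speed; a pose out of reach is approached as far as the arm can. A call with a gripper value outside its range is refused whole. The fingers move at their own pace and stop on an object; "newtons" is the grip in N (left out, the last holds). Time passes only in rows, so rows that repeat a pose let the fingers close. It gives the time, the measured TCP pose, the force and the opening at its end, in the units of the state.
- robot.sense(): the state, without advancing time (a new reading comes with each control period).
- robot.camera(name): name is "side" or "top"; returns a dict with "color" (420x560x3 uint8, red, green, blue), "range_z" (420x560 float32, m along the optical axis (not along the pixel's ray), 0 where there is no reading), "mtx" (3x3 intrinsics, pixels), "k1" (the pictures are not rectified: a ray, as slopes to the right and down, at radius r is drawn at 1 + k1 r^2 times it, then the intrinsics apply), "eye" and "orientation" of the camera in the world. Camera axes: x right, y down, z forward; pixel columns grow to the right and rows downward; lengths in m; the calibration is good to about 2 mm. A picture is of the moment at which its call begins.
- robot.job_done(): hands the job in, once; it reports no verdict.
The state is a dict: "time": time; "joint_positions": joint angles; "qd": joint speeds; "tau": joint torques, N m; "tool_pos": TCP position; "tcp_rot": TCP orientation; "force": force on the tool from outside, world axes, zero at the start; "torque": the same for the moment, N m; "grip_width": finger opening in m.
Only numpy, scipy, OpenCV 4.12 (cv2) and the standard library are available. Lean on these libraries where they do the work, as an engineer would, in place of code of your own. Each camera call takes 0.05 s, during which the arm holds its last target.

## Task

Make up two kits: stand the low amber jar with the white cap and lay the fossil vertebra in the grey loan box, one in each compartment, and stand the green glue bottle and the black stand magnifier in the blue bench tray, one in each compartment. Then close the loan box with its grey lid, fully seated. Leave the tall amber jar with the black cap and the two small vials standing where they are.

Things in the scene. Friction and masses are not known exactly. Their poses are not given: they have to be found in the camera images.
- loan_box: Open grey box, fixed, outside 148 (its x) x 108 (y) x 54 mm high, walls and floor 4 mm. A 4 mm divider at x = 0, top 34 mm above the table, makes two compartments 68 (x) x 100 (y) mm, centred at x = +36 and -36 mm. Dark fill line inside, near the rim: contents taller than 42 mm stop the lid from seating. Origin: centre of its underside, on the table; z up.
- bench_tray: Open blue plastic tray, fixed to the table, outside 148 (its x) x 108 (its y) x 36 mm high, walls and floor 4 mm. A 4 mm thick divider at its x = 0, whose top is 32 mm above the table, makes two compartments, each 68 x 100 mm, centred at x = +36 and -36 mm, y = 0. Origin: centre of its underside, on the table; z up.
- lid: Loose grey lid, lying right way up. Plate 148 (its x) x 108 (y) x 4 mm, underside 8 mm above the origin; below it a stepped plug, 132 x 92 then 120 x 80 mm, each 4 mm deep, for the box's 140 x 100 mm mouth, either way round. Dark wooden grip block 40 (x) x 16 (y) mm in the middle, 12 to 44 mm above the origin. Origin: centre of the plug's underside; seated, it is 46 mm above the box's origin.
- low_jar: Low round amber glass jar with a white cap, diameter 40 mm, 34 mm tall. Loose, starts standing upright; origin: centre of its underside, z up.
- tall_jar: Tall round amber glass jar with a black cap, diameter 40 mm, 64 mm tall; belongs to neither kit. Loose, starts standing upright; origin: centre of its underside, z up.
- vertebra: Bone-coloured fossil vertebra lying flat: a waisted round drum of diameter 34 mm, 26 mm tall, with two short stubs (10 mm wide, 6 to 20 mm above its underside) out to 26 mm from the centre along its +x and -x; grip it across its y. Loose; origin: centre of its underside, z up.
- glue: Green glue bottle: body diameter 36 mm up to 52 mm, then a shoulder and a black pointed nozzle, 85 mm tall in all. Loose, starts standing upright; origin: centre of its underside, z up.
- loupe: Black stand magnifier: a short tube, diameter 38 mm at foot (0 to 12 mm) and head (36 to 48 mm), clear and 32 mm wide between, pale lens on top, 48 mm tall. Loose, starts standing upright; origin: centre of its underside, z up.
- vial_red: Small glass vial with a red cap, diameter 20 mm, 40 mm tall, standing loose between the boxes; not to be disturbed. Origin: centre of its underside.
- vial_yellow: Small glass vial with a yellow cap, diameter 20 mm, 40 mm tall, standing loose between the boxes; not to be disturbed. Origin: centre of its underside.
There are look-alikes about, which are no part of the job. Leave any purple or yellow look-alike of the vertebra alone.

How it is judged:
At the end, for the whole second after the job is handed in: Low jar and vertebra on the loan box floor, glue and magnifier on the tray floor, one per compartment (centre over 5 mm off the divider), upright within 0.15 rad (vertebra 0.2); lid on the loan box within 10 mm, origin 42 to 50 mm above the box's, level to 0.05, aligned to 0.15 rad; all at rest (x of low_jar in the frame of loan_box between -0.063 and 0.063 m and y of low_jar in the frame of loan_box between -0.045 and 0.045 m and z of each of low_jar, vertebra in the frame of loan_box below 0.01 m and angle between each of low_jar, glue, loupe's own z axis and vertical below 0.15 rad and linear speed of each of low_jar, vertebra, glue, loupe, lid below 0.03 m/s and x of vertebra in the frame of loan_box between -0.063 and 0.063 m and y of vertebra in the frame of loan_box between -0.045 and 0.045 m and angle between vertebra's own z axis and vertical below 0.2 rad and ((x of low_jar in the frame of loan_box above 0.005 m and x of vertebra in the frame of loan_box below -0.005 m) or (x of vertebra in the frame of loan_box above 0.005 m and x of low_jar in the frame of loan_box below -0.005 m)) and x of glue in the frame of bench_tray between -0.063 and 0.063 m and y of glue in the frame of bench_tray between -0.045 and 0.045 m and z of each of glue, loupe in the frame of bench_tray below 0.01 m and x of loupe in the frame of bench_tray between -0.063 and 0.063 m and y of loupe in the frame of bench_tray between -0.045 and 0.045 m and ((x of glue in the frame of bench_tray above 0.005 m and x of loupe in the frame of bench_tray below -0.005 m) or (x of loupe in the frame of bench_tray above 0.005 m and x of glue in the frame of bench_tray below -0.005 m)) and horizontal distance between lid and loan_box below 0.01 m and z of lid in the frame of loan_box between 0.042 and 0.05 m and angle between lid's own z axis and vertical below 0.05 rad and angle between the x axis of lid and the x axis of loan_box, either way round below 0.15 rad); the robot touches nothing.
It fails at once if the tall jar or a vial is moved more than 25 mm or tipped over (distance of any of tall_jar, vial_red, vial_yellow from where it was at the start of the episode above 0.025 m or angle between any of tall_jar, vial_red, vial_yellow's own z axis and vertical above 0.5 rad).
It also fails if it takes over 144 s, if anything falls off the work surface, if the arm or the gripper's body presses on something with over 40 N, if the wrist force passes 120 N, or if a joint passes its speed limit or range.

## Working session

There is one attempt and no reset: what is moved stays moved. The work goes in short steps, Python scripts to look and compute and a tool call to move; the robot and the scene stay as the last step left them, time stands still between calls to the robot, and variables do not carry over. Pictures are saved under pics/ and viewed, and the job is handed in when it is done.

Besides the shell and the picture viewer there is one more tool, called after "Call:" as name(argument=value, ...), one argument or row to a line, values as JSON. play_rows: Moves the arm, as the interface text tells. Its arguments: {"type":"object","properties":{"increments":{"type":"array"},"newtons":{"type":"number"}},"required":["increments"]}

```bash
mkdir -p pics
cat > h.py <<'E'
import numpy as np, cv2
from workcell import robot
def snap(n,tag):
    c=robot.camera(n); np.savez(f'{tag}_{n}.npz',**{k:np.asarray(v) for k,v in c.items()})
    cv2.imwrite(f'pics/{tag}_{n}.png',cv2.resize(c['color'][:,:,::-1],(784,588)))
    return c
def load(n,tag): return dict(np.load(f'{tag}_{n}.npz'))
def slopes(c,uv):
    K=np.asarray(c['mtx'],float); k=float(c['k1'])
    uv=np.atleast_2d(np.asarray(uv,float))
    d=np.stack([(uv[:,0]-K[0,2])/K[0,0],(uv[:,1]-K[1,2])/K[1,1]],1)
    s=d.copy()
    for _ in range(30): s=d/(1+k*(s**2).sum(1,keepdims=True))
    return s
def ray(c,uv,z):
    s=slopes(c,uv); R=np.asarray(c['orientation']); e=np.asarray(c['eye'])
    d=np.c_[s,np.ones(len(s))]@R.T
    return e+d*((z-e[2])/d[:,2])[:,None]
def cloud(c):
    h,w=c['range_z'].shape; v,u=np.mgrid[:h,:w]
    s=slopes(c,np.c_[u.ravel(),v.ravel()]); r=c['range_z'].ravel()[:,None]
    P=(np.c_[s,np.ones(len(s))]*r)@np.asarray(c['orientation']).T+np.asarray(c['eye'])
    P[r[:,0]==0]=np.nan
    return P.reshape(h,w,3)
E
python3 - <<'E'
from h import *
np.set_printoptions(precision=3,suppress=True)
for n in('top','side'):
    c=snap(n,'a'); print(n,c['mtx'],c['k1'],c['eye'],c['orientation'])
s=robot.sense(); print(s)
E
```

```text
top [[444.182   0.    281.046]
 [  0.    444.182 216.34 ]
 [  0.      0.      1.   ]] 0.002737906574106775 [0.28  0.011 1.032] [[-0.023 -0.986  0.166]
 [-1.     0.022 -0.007]
 [ 0.003 -0.167 -0.986]]
side [[434.519   0.    282.636]
 [  0.    434.519 196.205]
 [  0.      0.      1.   ]] -0.018153385015169096 [0.353 0.752 0.651] [[-0.988 -0.096  0.125]
 [-0.158  0.623 -0.766]
 [-0.004 -0.776 -0.631]]
{'time': 0.1, 'joint_positions': array([-1.348,  0.592,  0.048,  1.61 , -0.033,  0.943, -0.034]), 'qd': array([-0.002, -0.004,  0.   , -0.003, -0.001, -0.001,  0.001]), 'tau': array([  0.005, -55.   ,   1.553, -19.882,   0.01 ,   0.004,  -0.   ]), 'tool_pos': array([0.225, 0.688, 0.23 ]), 'tcp_rot': array([[-0.951,  0.311, -0.001],
       [ 0.311,  0.951, -0.002],
       [-0.   , -0.002, -1.   ]]), 'force': array([ 0.015, -0.32 , -0.184]), 'torque': array([-0.055,  0.036, -0.012]), 'grip_width': 0.08507840226268953}
```

View pics/a_top.png

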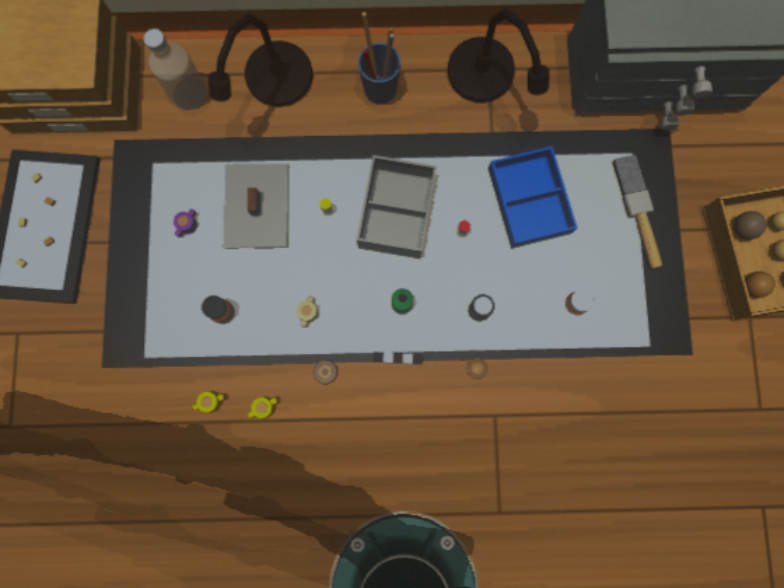

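View pics/a_side.png

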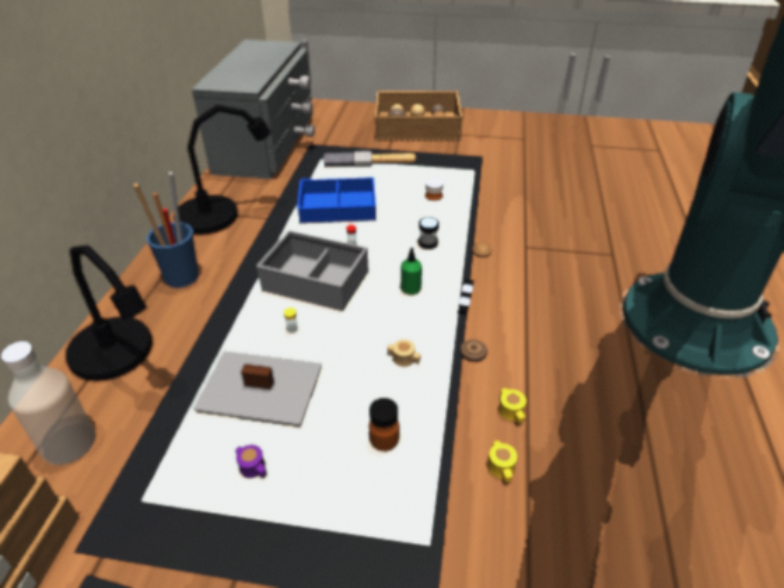

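The top view has +x up and +y left. Pixel positions at 784-wide scale:
- Lid: (256,205)
- Loan box: (398,207)
- Tray: (532,197)
- Low jar: (580,302)
- Loupe: (482,307)
- Glue: (402,300)
- Vertebra: (307,312)
- Tall jar: (217,308)
- Vials: yellow (326,205), red (464,227)

Next I measure them.

```bash
cat > meas.py <<'E'
from h import *
np.set_printoptions(precision=4,suppress=True)
import sys
tag=sys.argv[1] if len(sys.argv)>1 else 'a'
boxes={'lid':(256,205,38,48),'yv':(326,205,12,12),'box':(398,207,46,56),'rv':(464,227,12,12),'tray':(532,197,50,55),'low':(580,302,22,20),'loupe':(482,307,22,20),'glue':(402,300,20,20),'vert':(307,312,20,22),'tall':(217,308,25,22)}
hc={'lid':(.006,.06),'yv':(.03,.05),'box':(.045,.065),'rv':(.03,.05),'tray':(.028,.045),'low':(.024,.045),'loupe':(.036,.06),'glue':(.02,.1),'vert':(.015,.04),'tall':(.05,.08)}
c=load('top',tag);P=cloud(c)
cs=load('side',tag);Ps=cloud(cs)
for n,(u,v,a,b) in boxes.items():
    sl=np.s_[int((v-b)/1.4):int((v+b)/1.4),int((u-a)/1.4):int((u+a)/1.4)]
    Q=P[sl].reshape(-1,3);Q=Q[np.isfinite(Q[:,2])]
    T=Q[(Q[:,2]>hc[n][0])&(Q[:,2]<hc[n][1])]
    # same region seen in side
    lo,hi=T[:,:2].min(0)-.01,T[:,:2].max(0)+.01
    S=Ps.reshape(-1,3); S=S[np.isfinite(S[:,2])]; S=S[(S[:,:2]>lo).all(1)&(S[:,:2]<hi).all(1)&(S[:,2]>hc[n][0])&(S[:,2]<hc[n][1])]
    r=cv2.minAreaRect(T[:,:2].astype(np.float32)*1000)
    print(n,len(T),'mid',(T.min(0)+T.max(0))/2,'ext',T[:,:2].max(0)-T[:,:2].min(0),'zmed',np.median(T[:,2]),'zmax',T[:,2].max(),'rect',np.round(r[0],1),np.round(r[1],1),round(r[2],1),'side mid',(S.min(0)+S.max(0))/2 if len(S) else None, len(S))
print('table z', np.nanmedian(P[220:240,160:180,2]),np.nanmedian(Ps[200:260,255:262,2]))
E
python3 meas.py
```

```text
lid 2669 mid [0.6279 0.2353 0.0265] ext [0.1503 0.11  ] zmed 0.010858246503447022 zmax 0.04702195297143075 rect [628.2 235.9] [109.6 149.6] 89.3 side mid [0.6281 0.2382 0.0254] 3382
yv 63 mid [0.6179 0.1133 0.0369] ext [0.0176 0.0184] zmed 0.038306353984583374 zmax 0.04313863937342943 rect [617.5 113.2] [17.8 17.5] 84.2 side mid [0.6181 0.1176 0.0353] 72
box 498 mid [ 0.6127 -0.0043  0.0513] ext [0.167  0.1319] zmed 0.05241502117051067 zmax 0.05764668923793659 rect [613.1  -4.8] [108.2 150.3] 78.6 side mid [ 0.613  -0.0024  0.0502] 621
rv 61 mid [ 0.5735 -0.1161  0.0366] ext [0.0178 0.0185] zmed 0.039086875574043445 zmax 0.042860077217681924 rect [ 573.6 -115.9] [18.5 17.7] 81.9 side mid [ 0.5738 -0.1152  0.035 ] 47
tray 600 mid [ 0.6284 -0.2349  0.0341] ext [0.1656 0.137 ] zmed 0.03375930345396272 zmax 0.040201254269910947 rect [ 628.8 -234.9] [149.5 110.2] 12.6 side mid [ 0.6292 -0.2311  0.0325] 375
low 207 mid [ 0.4461 -0.3031  0.0315] ext [0.0348 0.0356] zmed 0.032578104115773554 zmax 0.03832423238270599 rect [ 446.4 -303. ] [34.7 35.2] 82.3 side mid [ 0.4464 -0.3014  0.0292] 94
loupe 224 mid [ 0.4395 -0.139   0.0449] ext [0.0373 0.0361] zmed 0.04707290234164474 zmax 0.052362715238064794 rect [ 439.3 -138.9] [34.8 37.8] 43.5 side mid [ 0.4386 -0.1351  0.0429] 149
glue 222 mid [ 0.4519 -0.0099  0.0534] ext [0.0349 0.0339] zmed 0.055030446062438454 zmax 0.08605688035246584 rect [451.8  -9.9] [33.8 34.8] 88.6 side mid [ 0.4517 -0.0026  0.0517] 317
vert 192 mid [0.4399 0.1473 0.0225] ext [0.0488 0.0329] zmed 0.023971960652898194 zmax 0.02909257355792505 rect [441.5 147.3] [31.7 44.5] 46.2 side mid [0.4409 0.1497 0.0208] 225
tall 231 mid [0.4445 0.2902 0.0593] ext [0.0357 0.0374] zmed 0.06222914758388287 zmax 0.06722683673423102 rect [444.5 289.2] [35.8 35.4] 44.5 side mid [0.4442 0.2923 0.0579] 380
table z 0.00041791732757712197 -0.0008115059399332325
```

Run:
```python
from h import *
c=load('top','a');P=cloud(c)
im=c['color']
cr=im[200:250,190:250]; cv2.imwrite('pics/vcrop.png',cv2.resize(cr[:,:,::-1],None,fx=12,fy=12,interpolation=cv2.INTER_NEAREST))
hsv=cv2.cvtColor(im,cv2.COLOR_RGB2HSV)
m=np.zeros(im.shape[:2],np.uint8); m[205:242,205:235]=((hsv[205:242,205:235,1]>50)&(hsv[205:242,205:235,2]>110))
for z in(.013,.026):
    cn=max(cv2.findContours(m,0,1)[0],key=cv2.contourArea)
    v,u=np.nonzero(m); X=ray(c,np.c_[u,v],z)[:,:2]
    w,V=np.linalg.eigh(np.cov(X.T)); a=V[:,1]; print(z,len(X),X.mean(0),np.degrees(np.arctan2(a[1],a[0])),X.min(0),X.max(0),w**.5)
Q=P[205:242,205:235].reshape(-1,3); 
for lo,hi in((.009,.02),(.02,.032),(.009,.04)):
    T=Q[(Q[:,2]>lo)&(Q[:,2]<hi),:2]; w,V=np.linalg.eigh(np.cov(T.T)); a=V[:,1]; print(len(T),T.mean(0),np.degrees(np.arctan2(a[1],a[0])),w**.5)
# edges angles of box, tray, lid via the rim fits
```

```text
0.013 185 [0.44295545 0.1490932 ] 163.14248305640453 [0.41859481 0.13246883] [0.46545611 0.16494093] [0.00754339 0.01139816]
0.026 185 [0.44087674 0.14733394] 163.14248305640453 [0.41682698 0.13092172] [0.46309026 0.16297943] [0.00744713 0.01125271]
42 [0.43530231 0.1464777 ] 165.1157089354662 [0.00524128 0.01932959]
165 [0.44144466 0.14713957] 168.8182236147407 [0.00839742 0.00863582]
207 [0.44019839 0.14700527] 166.8214247276162 [0.00789629 0.01179806]
```

View pics/vcrop.png

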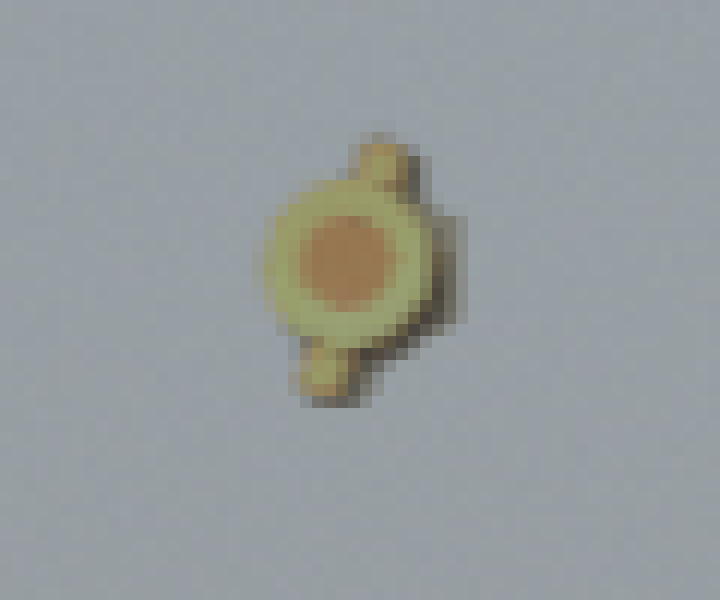

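```bash
cat > go.py <<'E'
from h import *
import sys
from scipy.spatial.transform import Rotation as Rn
def go(x,y,z,jaw=None):
    s=robot.sense(); R=np.asarray(s['tcp_rot']); p=np.asarray(s['tool_pos'])
    d=R.T@(np.array([x,y,z])-p)*1000
    out='t %.1f %.1f %.1f'%tuple(d)
    if jaw is not None:
        cur=np.degrees(np.arctan2(R[1,1],R[0,1])); dy=(jaw-cur+90)%180-90
        # target: exactly down
        a=np.radians(cur+dy); yv=np.array([np.cos(a),np.sin(a),0]); zv=np.array([0,0,-1.]); T=np.c_[np.cross(yv,zv),yv,zv]
        out+=' w %.2f %.2f %.2f'%tuple(Rn.from_matrix(R.T@T).as_rotvec(degrees=True))+' cur jaw %.1f'%cur
    print(out,'| time %.2f pos'%s['time'],np.round(p,4),'q',np.round(s['joint_positions'],2),'F',np.round(s['force'],1),'w %.4f'%s['grip_width'])
if __name__=='__main__': 
    a=[float(v) for v in sys.argv[1:]]; go(*a)
E
python3 go.py .442 .148 .12 75
```

```text
t -374.1 -446.1 111.2 w -0.12 0.00 -3.09 cur jaw 71.9 | time 0.10 pos [0.2249 0.6884 0.2302] q [-1.35  0.59  0.05  1.61 -0.03  0.94 -0.03] F [ 0.  -0.3 -0.2] w 0.0851
```

Call:
play_rows(
  increments=[
    {"tx":-374,"ty":-446,"tz":100,"wz":-3,"gripper":1},
    {"tx":-374,"ty":-446,"tz":100,"wz":-3,"gripper":1},
    {"tx":-374,"ty":-446,"tz":100,"wz":-3,"gripper":1},
    {"tx":-374,"ty":-446,"tz":100,"wz":-3,"gripper":1},
    {"tx":-374,"ty":-446,"tz":100,"wz":-3,"gripper":1},
    {"tx":-374,"ty":-446,"tz":100,"wz":-3,"gripper":1},
    {"tx":-374,"ty":-446,"tz":100,"wz":-3,"gripper":1},
    {"tx":-374,"ty":-446,"tz":100,"wz":-3,"gripper":1},
  ],
)

```text
schema error: expected keys gripper, tx, ty, tz, wx, wy, wz
```

```bash
python3 go.py .442 .148 .12 75
```

```text
t -374.1 -446.1 111.2 w -0.12 0.00 -3.09 cur jaw 71.9 | time 0.10 pos [0.2249 0.6884 0.2302] q [-1.35  0.59  0.05  1.61 -0.03  0.94 -0.03] F [ 0.  -0.3 -0.2] w 0.0851
```

Call:
play_rows(
  increments=[
    {"gripper":1,"tx":-374,"ty":-446,"tz":100,"wx":0,"wy":0,"wz":-3},
    {"gripper":1,"tx":-374,"ty":-446,"tz":100,"wx":0,"wy":0,"wz":-3},
    {"gripper":1,"tx":-374,"ty":-446,"tz":100,"wx":0,"wy":0,"wz":-3},
    {"gripper":1,"tx":-374,"ty":-446,"tz":100,"wx":0,"wy":0,"wz":-3},
    {"gripper":1,"tx":-374,"ty":-446,"tz":100,"wx":0,"wy":0,"wz":-3},
    {"gripper":1,"tx":-374,"ty":-446,"tz":100,"wx":0,"wy":0,"wz":-3},
    {"gripper":1,"tx":-374,"ty":-446,"tz":100,"wx":0,"wy":0,"wz":-3},
    {"gripper":1,"tx":-374,"ty":-446,"tz":100,"wx":0,"wy":0,"wz":-3},
  ],
)

```text
time: 0.9
tool_pos: [0.3725, 0.3214, 0.1632]
tcp_rot: [[-0.966, 0.26, 0.0], [0.26, 0.966, -0.0], [-0.0, -0.0, -1.0]]
force: [1.4, 0.1, -1.5]
grip_width: 0.0853
```

```bash
python3 go.py .442 .148 .12 75
```

```text
t -112.2 -149.4 43.3 w -0.00 0.01 -0.07 cur jaw 74.9 | time 0.90 pos [0.3725 0.3214 0.1632] q [-0.83  0.41  0.03  2.18 -0.02  0.55  0.53] F [ 1.4  0.1 -1.5] w 0.0853
```

Call:
play_rows(
  increments=[
    {"gripper":1,"tx":-112,"ty":-149,"tz":43,"wx":0,"wy":0,"wz":0},
    {"gripper":1,"tx":-112,"ty":-149,"tz":43,"wx":0,"wy":0,"wz":0},
    {"gripper":1,"tx":-112,"ty":-149,"tz":43,"wx":0,"wy":0,"wz":0},
    {"gripper":1,"tx":-112,"ty":-149,"tz":43,"wx":0,"wy":0,"wz":0},
    {"gripper":1,"tx":-112,"ty":-149,"tz":43,"wx":0,"wy":0,"wz":0},
    {"gripper":1,"tx":-112,"ty":-149,"tz":43,"wx":0,"wy":0,"wz":0},
  ],
)

```text
time: 1.5
tool_pos: [0.4416, 0.149, 0.1202]
tcp_rot: [[-0.965, 0.264, -0.001], [0.264, 0.965, -0.001], [0.001, -0.001, -1.0]]
force: [-0.4, 0.8, 0.3]
grip_width: 0.0855
```

```bash
python3 go.py .441 .148 .008 75; python3 -c "
from h import *
snap('top','b');snap('side','b')"
```

```text
t 0.3 -1.1 112.2 w -0.04 -0.04 -0.29 cur jaw 74.7 | time 1.50 pos [0.4416 0.149  0.1202] q [-0.43  0.46  0.01  2.27 -0.01  0.42  0.89] F [-0.4  0.8  0.3] w 0.0855
```

View pics/b_side.png

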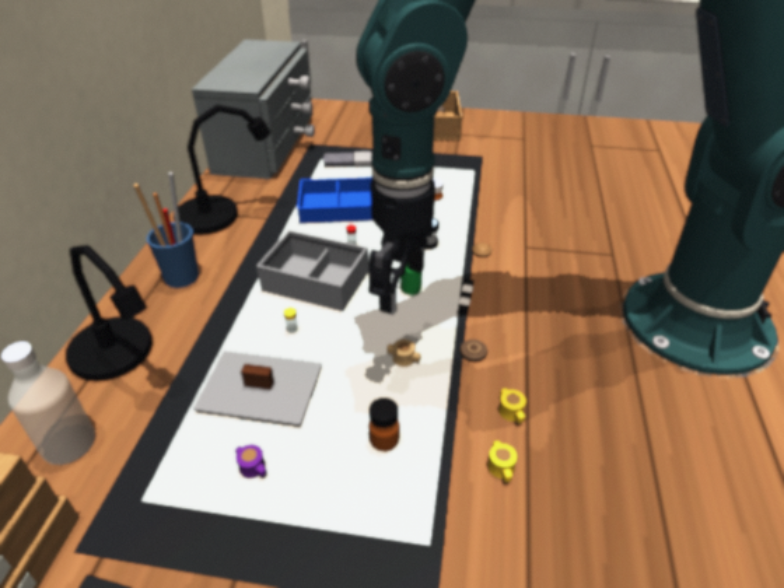

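View pics/b_top.png

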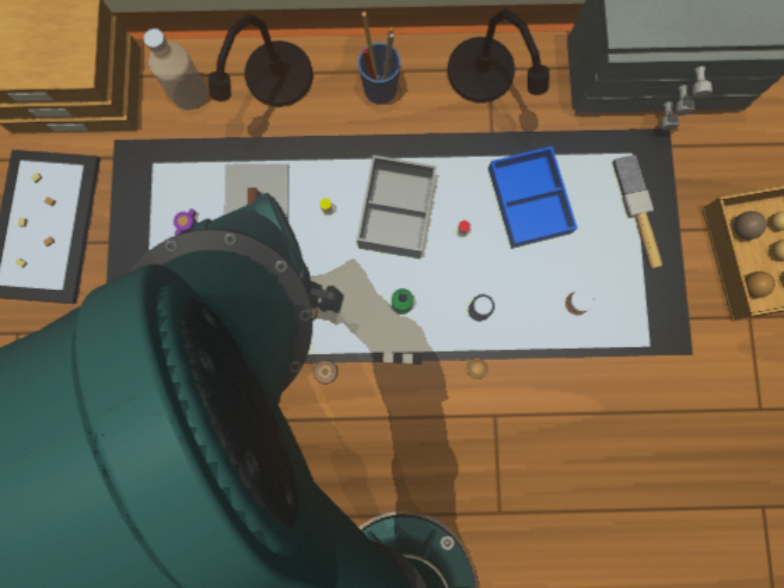

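Call:
play_rows(
  increments=[
    {"gripper":1,"tx":0,"ty":-1,"tz":50,"wx":0,"wy":0,"wz":0},
    {"gripper":1,"tx":0,"ty":-1,"tz":90,"wx":0,"wy":0,"wz":0},
    {"gripper":1,"tx":0,"ty":-1,"tz":110,"wx":0,"wy":0,"wz":0},
    {"gripper":1,"tx":0,"ty":-1,"tz":116,"wx":0,"wy":0,"wz":0},
    {"gripper":1,"tx":0,"ty":-1,"tz":116,"wx":0,"wy":0,"wz":0},
    {"gripper":0.6,"tx":0,"ty":-1,"tz":116,"wx":0,"wy":0,"wz":0},
    {"gripper":0.5,"tx":0,"ty":-1,"tz":116,"wx":0,"wy":0,"wz":0},
    {"gripper":0.4,"tx":0,"ty":-1,"tz":116,"wx":0,"wy":0,"wz":0},
  ],
  newtons=30,
)

```text
time: 2.4
tool_pos: [0.442, 0.1498, 0.0057]
tcp_rot: [[-0.966, 0.26, 0.002], [0.26, 0.966, 0.001], [-0.002, 0.001, -1.0]]
force: [0.9, -0.4, 0.2]
grip_width: 0.044
```

Call:
play_rows(
  increments=[
    {"gripper":0,"tx":0,"ty":0,"tz":0,"wx":0,"wy":0,"wz":0},
    {"gripper":0,"tx":0,"ty":0,"tz":0,"wx":0,"wy":0,"wz":0},
    {"gripper":0,"tx":0,"ty":0,"tz":0,"wx":0,"wy":0,"wz":0},
    {"gripper":0,"tx":0,"ty":0,"tz":0,"wx":0,"wy":0,"wz":0},
    {"gripper":0,"tx":0,"ty":0,"tz":0,"wx":0,"wy":0,"wz":0},
  ],
)

```text
time: 2.9
tool_pos: [0.4417, 0.1495, 0.0057]
tcp_rot: [[-0.965, 0.261, 0.002], [0.261, 0.965, 0.001], [-0.001, 0.001, -1.0]]
force: [-0.4, -0.6, 8.3]
grip_width: 0.0312
```

```bash
python3 go.py .442 .148 .12 75
```

```text
t -0.8 -1.2 -114.3 w 0.06 0.07 -0.11 cur jaw 74.9 | time 2.90 pos [0.4417 0.1495 0.0057] q [-0.43  0.69  0.    2.31 -0.01  0.14  0.89] F [-0.4 -0.6  8.3] w 0.0312
```

Call:
play_rows(
  increments=[
    {"gripper":0,"tx":0,"ty":0,"tz":-20,"wx":0,"wy":0,"wz":0},
    {"gripper":0,"tx":0,"ty":0,"tz":-60,"wx":0,"wy":0,"wz":0},
    {"gripper":0,"tx":0,"ty":0,"tz":-100,"wx":0,"wy":0,"wz":0},
    {"gripper":0,"tx":0,"ty":0,"tz":-120,"wx":0,"wy":0,"wz":0},
    {"gripper":0,"tx":0,"ty":0,"tz":-120,"wx":0,"wy":0,"wz":0},
    {"gripper":0,"tx":0,"ty":0,"tz":-120,"wx":0,"wy":0,"wz":0},
  ],
)

```text
time: 3.5
tool_pos: [0.4412, 0.1493, 0.125]
tcp_rot: [[-0.965, 0.261, 0.001], [0.261, 0.965, 0.0], [-0.001, 0.001, -1.0]]
force: [0.2, -0.1, -1.1]
grip_width: 0.0313
```

```bash
python3 go.py .648 -.010 .125 78.6; python3 -c "
from h import *
snap('side','c')"
```

```text
t -241.2 -99.9 0.1 w 0.04 0.05 -3.70 cur jaw 74.9 | time 3.50 pos [0.4412 0.1493 0.125 ] q [-0.43  0.45  0.01  2.27 -0.01  0.43  0.9 ] F [ 0.2 -0.1 -1.1] w 0.0313
```

View pics/c_side.png

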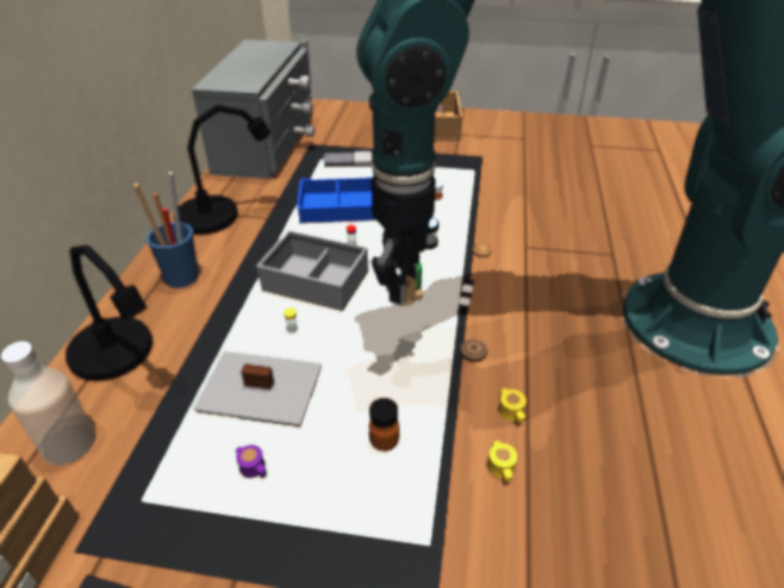

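The vertebra is held between the fingers at about (408,290), clear of the table. I move it over the far compartment.

Call:
play_rows(
  increments=[
    {"gripper":0,"tx":-40,"ty":-17,"tz":0,"wx":0,"wy":0,"wz":-3.7},
    {"gripper":0,"tx":-85,"ty":-35,"tz":0,"wx":0,"wy":0,"wz":-3.7},
    {"gripper":0,"tx":-130,"ty":-54,"tz":0,"wx":0,"wy":0,"wz":-3.7},
    {"gripper":0,"tx":-175,"ty":-72,"tz":0,"wx":0,"wy":0,"wz":-3.7},
    {"gripper":0,"tx":-215,"ty":-89,"tz":0,"wx":0,"wy":0,"wz":-3.7},
    {"gripper":0,"tx":-241,"ty":-100,"tz":0,"wx":0,"wy":0,"wz":-3.7},
    {"gripper":0,"tx":-241,"ty":-100,"tz":0,"wx":0,"wy":0,"wz":-3.7},
    {"gripper":0,"tx":-241,"ty":-100,"tz":0,"wx":0,"wy":0,"wz":-3.7},
  ],
)

```text
time: 4.35
tool_pos: [0.6466, -0.0104, 0.1223]
tcp_rot: [[-0.98, 0.199, -0.004], [0.199, 0.98, 0.0], [0.004, -0.001, -1.0]]
force: [-0.5, -0.3, -0.3]
grip_width: 0.0314
```

```bash
python3 go.py .648 -.010 .010 78.6; python3 -c "
from h import *
snap('side','d')"
```

```text
t -1.8 0.8 112.3 w -0.04 -0.24 -0.07 cur jaw 78.5 | time 4.35 pos [ 0.6466 -0.0104  0.1223] q [-0.03  0.62 -0.03  1.86  0.03  0.66  1.29] F [-0.5 -0.3 -0.3] w 0.0314
```

View pics/d_side.png

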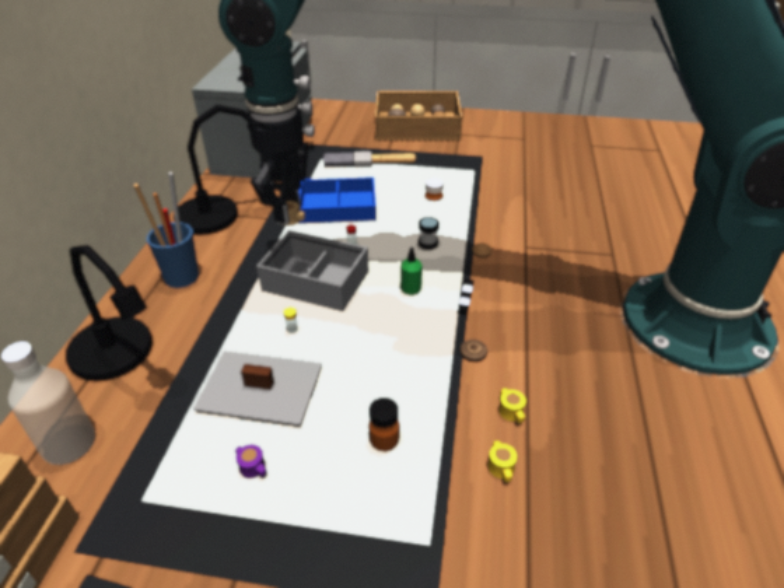

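Call:
play_rows(
  increments=[
    {"gripper":0,"tx":-2,"ty":1,"tz":40,"wx":0,"wy":0,"wz":0},
    {"gripper":0,"tx":-2,"ty":1,"tz":75,"wx":0,"wy":0,"wz":0},
    {"gripper":0,"tx":-2,"ty":1,"tz":95,"wx":0,"wy":0,"wz":0},
    {"gripper":0,"tx":-2,"ty":1,"tz":103,"wx":0,"wy":0,"wz":0},
    {"gripper":0,"tx":-2,"ty":1,"tz":107,"wx":0,"wy":0,"wz":0},
    {"gripper":0,"tx":-2,"ty":1,"tz":110,"wx":0,"wy":0,"wz":0},
    {"gripper":0,"tx":-2,"ty":1,"tz":111,"wx":0,"wy":0,"wz":0},
    {"gripper":0,"tx":-2,"ty":1,"tz":111,"wx":0,"wy":0,"wz":0},
  ],
)

```text
time: 5.2
tool_pos: [0.6507, -0.0093, 0.0146]
tcp_rot: [[-0.98, 0.198, 0.002], [0.198, 0.98, 0.0], [-0.002, 0.0, -1.0]]
force: [0.6, 0.5, -0.7]
grip_width: 0.0315
```

```bash
python3 go.py .648 -.010 .010 78.6
```

```text
t 2.5 -1.2 4.6 w 0.02 0.09 0.01 cur jaw 78.6 | time 5.20 pos [ 0.6507 -0.0093  0.0146] q [-0.04  0.78 -0.02  1.89  0.04  0.47  1.28] F [ 0.6  0.5 -0.7] w 0.0315
```

Call:
play_rows(
  increments=[
    {"gripper":0,"tx":2,"ty":0,"tz":2,"wx":0,"wy":0,"wz":0},
    {"gripper":0,"tx":2,"ty":0,"tz":4,"wx":0,"wy":0,"wz":0},
    {"gripper":0,"tx":2,"ty":0,"tz":4,"wx":0,"wy":0,"wz":0},
  ],
)

```text
time: 5.5
tool_pos: [0.648, -0.0089, 0.0099]
tcp_rot: [[-0.98, 0.198, 0.0], [0.198, 0.98, 0.0], [-0.0, 0.0, -1.0]]
force: [-0.8, 0.1, 0.8]
grip_width: 0.0314
```

```bash
python3 go.py .648 -.010 .010 78.6
```

```text
t -0.2 -1.1 -0.1 w 0.00 0.00 0.01 cur jaw 78.6 | time 5.50 pos [ 0.648  -0.0089  0.0099] q [-0.04  0.79 -0.02  1.9   0.04  0.46  1.28] F [-0.8  0.1  0.8] w 0.0314
```

Call:
play_rows(
  increments=[
    {"gripper":0.6,"tx":0,"ty":0,"tz":0,"wx":0,"wy":0,"wz":0},
    {"gripper":0.6,"tx":0,"ty":0,"tz":0,"wx":0,"wy":0,"wz":0},
    {"gripper":0.6,"tx":0,"ty":0,"tz":-2,"wx":0,"wy":0,"wz":0},
    {"gripper":0.6,"tx":0,"ty":0,"tz":-20,"wx":0,"wy":0,"wz":0},
    {"gripper":0.6,"tx":0,"ty":0,"tz":-60,"wx":0,"wy":0,"wz":0},
    {"gripper":0.6,"tx":0,"ty":0,"tz":-110,"wx":0,"wy":0,"wz":0},
    {"gripper":0.6,"tx":0,"ty":0,"tz":-140,"wx":0,"wy":0,"wz":0},
    {"gripper":0.6,"tx":0,"ty":0,"tz":-140,"wx":0,"wy":0,"wz":0},
  ],
)

```text
time: 6.3
tool_pos: [0.6523, -0.0089, 0.1566]
tcp_rot: [[-0.98, 0.198, 0.012], [0.198, 0.98, 0.0], [-0.012, 0.003, -1.0]]
force: [0.4, 0.2, -0.8]
grip_width: 0.051
```

```bash
python3 go.py .447 -.302 .15 78.6; python3 -c "
from h import *
snap('side','e')"
```

```text
t 143.3 -327.9 3.9 w 0.16 0.67 -0.01 cur jaw 78.6 | time 6.30 pos [ 0.6523 -0.0089  0.1566] q [-0.03  0.58 -0.03  1.84  0.03  0.7   1.29] F [ 0.4  0.2 -0.8] w 0.0510
```

View pics/e_side.png

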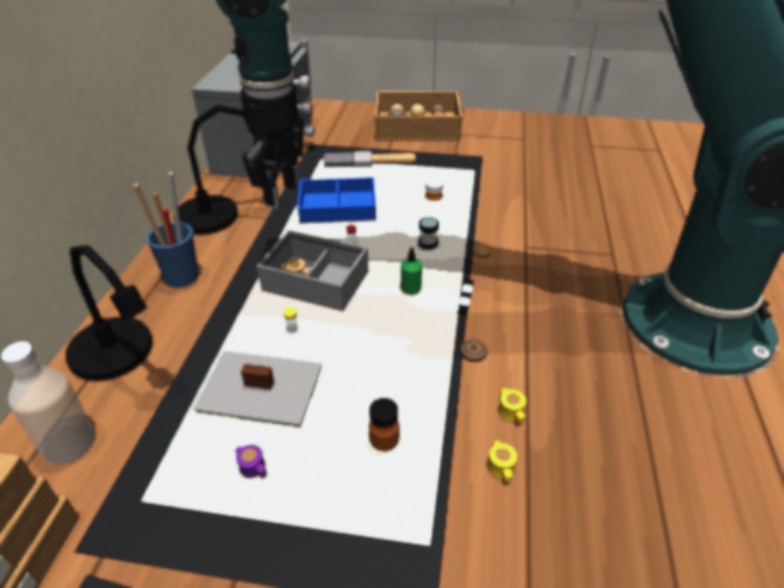

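The vertebra lies in the far compartment at about (296,265). Next is the low jar.

Call:
play_rows(
  increments=[
    {"gripper":0.9,"tx":18,"ty":-42,"tz":0,"wx":0,"wy":0,"wz":0},
    {"gripper":0.9,"tx":38,"ty":-86,"tz":0,"wx":0,"wy":0,"wz":0},
    {"gripper":0.9,"tx":58,"ty":-132,"tz":0,"wx":0,"wy":0,"wz":0},
    {"gripper":0.9,"tx":78,"ty":-178,"tz":0,"wx":0,"wy":0,"wz":0},
    {"gripper":0.9,"tx":98,"ty":-224,"tz":0,"wx":0,"wy":0,"wz":0},
    {"gripper":0.9,"tx":118,"ty":-270,"tz":0,"wx":0,"wy":0,"wz":0},
    {"gripper":0.9,"tx":138,"ty":-316,"tz":0,"wx":0,"wy":0,"wz":0},
    {"gripper":0.9,"tx":143,"ty":-328,"tz":0,"wx":0,"wy":0,"wz":0},
  ],
)

```text
time: 7.15
tool_pos: [0.4371, -0.3073, 0.1488]
tcp_rot: [[-0.978, 0.207, -0.005], [0.207, 0.978, -0.001], [0.005, -0.002, -1.0]]
force: [-0.0, 0.4, -0.7]
grip_width: 0.0768
```

Call:
play_rows(
  increments=[
    {"gripper":0.9,"tx":0,"ty":0,"tz":0,"wx":0,"wy":0,"wz":0},
    {"gripper":0.9,"tx":0,"ty":0,"tz":0,"wx":0,"wy":0,"wz":0},
  ],
)

```text
time: 7.35
tool_pos: [0.4436, -0.3009, 0.1492]
tcp_rot: [[-0.98, 0.197, -0.0], [0.197, 0.98, 0.001], [0.0, 0.001, -1.0]]
force: [-0.3, 0.3, -0.3]
grip_width: 0.0768
```

```bash
python3 go.py .447 -.302 .008 78.6; python3 -c "
from h import *
snap('side','f');snap('top','f')"
```

```text
t -3.6 -0.5 141.2 w 0.08 -0.02 0.06 cur jaw 78.7 | time 7.35 pos [ 0.4436 -0.3009  0.1492] q [ 0.55  0.47 -0.06  2.1   0.05  0.57  1.84] F [-0.3  0.3 -0.3] w 0.0768
```

View pics/f_top.png

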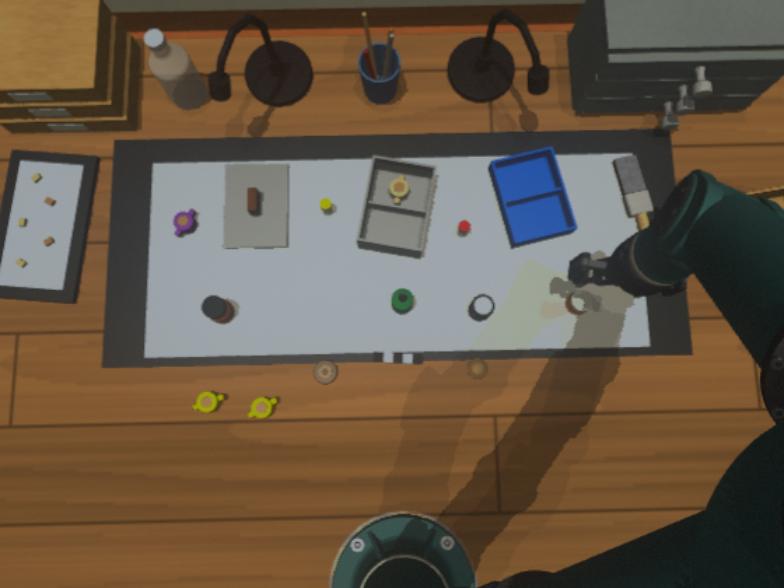

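View pics/f_side.png

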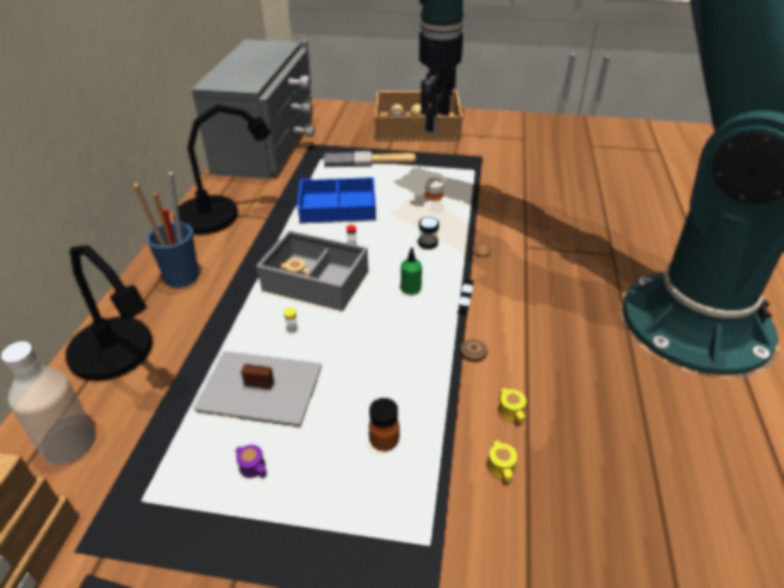

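Call:
play_rows(
  increments=[
    {"gripper":0.9,"tx":-3,"ty":-1,"tz":40,"wx":0,"wy":0,"wz":0},
    {"gripper":0.9,"tx":-3,"ty":-1,"tz":80,"wx":0,"wy":0,"wz":0},
    {"gripper":0.9,"tx":-3,"ty":-1,"tz":115,"wx":0,"wy":0,"wz":0},
    {"gripper":0.9,"tx":-3,"ty":-1,"tz":135,"wx":0,"wy":0,"wz":0},
    {"gripper":0.9,"tx":-3,"ty":-1,"tz":144,"wx":0,"wy":0,"wz":0},
    {"gripper":0.9,"tx":-3,"ty":-1,"tz":145,"wx":0,"wy":0,"wz":0},
    {"gripper":0.7,"tx":-3,"ty":-1,"tz":145,"wx":0,"wy":0,"wz":0},
    {"gripper":0.6,"tx":-3,"ty":-1,"tz":145,"wx":0,"wy":0,"wz":0},
  ],
)

```text
time: 8.25
tool_pos: [0.4469, -0.304, 0.0058]
tcp_rot: [[-0.98, 0.197, 0.002], [0.197, 0.98, -0.001], [-0.002, -0.001, -1.0]]
force: [0.6, 0.5, -0.3]
grip_width: 0.0515
```

Call:
play_rows(
  increments=[
    {"gripper":0.5,"tx":0,"ty":0,"tz":0,"wx":0,"wy":0,"wz":0},
    {"gripper":0,"tx":0,"ty":0,"tz":0,"wx":0,"wy":0,"wz":0},
    {"gripper":0,"tx":0,"ty":0,"tz":0,"wx":0,"wy":0,"wz":0},
    {"gripper":0,"tx":0,"ty":0,"tz":0,"wx":0,"wy":0,"wz":0},
    {"gripper":0,"tx":0,"ty":0,"tz":0,"wx":0,"wy":0,"wz":0},
  ],
  newtons=35,
)

```text
time: 8.75
tool_pos: [0.4465, -0.3042, 0.0058]
tcp_rot: [[-0.98, 0.198, 0.002], [0.198, 0.98, -0.001], [-0.002, -0.001, -1.0]]
force: [-0.9, 0.5, 5.0]
grip_width: 0.0355
```

```bash
python3 go.py .447 -.302 .12 78.6
```

```text
t -0.3 2.2 -114.2 w -0.03 0.11 -0.00 cur jaw 78.6 | time 8.75 pos [ 0.4465 -0.3042  0.0058] q [ 0.54  0.72 -0.03  2.15  0.07  0.27  1.82] F [-0.9  0.5  5. ] w 0.0355
```

Call:
play_rows(
  increments=[
    {"gripper":0,"tx":0,"ty":0,"tz":-15,"wx":0,"wy":0,"wz":0},
    {"gripper":0,"tx":0,"ty":0,"tz":-50,"wx":0,"wy":0,"wz":0},
    {"gripper":0,"tx":0,"ty":0,"tz":-90,"wx":0,"wy":0,"wz":0},
    {"gripper":0,"tx":0,"ty":0,"tz":-120,"wx":0,"wy":0,"wz":0},
    {"gripper":0,"tx":0,"ty":0,"tz":-130,"wx":0,"wy":0,"wz":0},
    {"gripper":0,"tx":0,"ty":0,"tz":-130,"wx":0,"wy":0,"wz":0},
  ],
)

```text
time: 9.35
tool_pos: [0.4467, -0.3045, 0.1369]
tcp_rot: [[-0.98, 0.198, 0.004], [0.198, 0.98, -0.002], [-0.004, -0.001, -1.0]]
force: [-0.8, -0.5, -0.7]
grip_width: 0.036
```

```bash
python3 go.py .5775 .004 .13 78.6; python3 -c "
from h import *
c=snap('side','g')
cv2.imwrite('pics/g_crop.png',cv2.resize(c['color'][40:170,230:360,::-1],None,fx=4,fy=4))"
```

```text
t -67.2 328.3 6.7 w -0.08 0.24 -0.01 cur jaw 78.6 | time 9.35 pos [ 0.4467 -0.3045  0.1369] q [ 0.56  0.5  -0.05  2.1   0.05  0.54  1.84] F [-0.8 -0.5 -0.7] w 0.0360
```

View pics/g_crop.png

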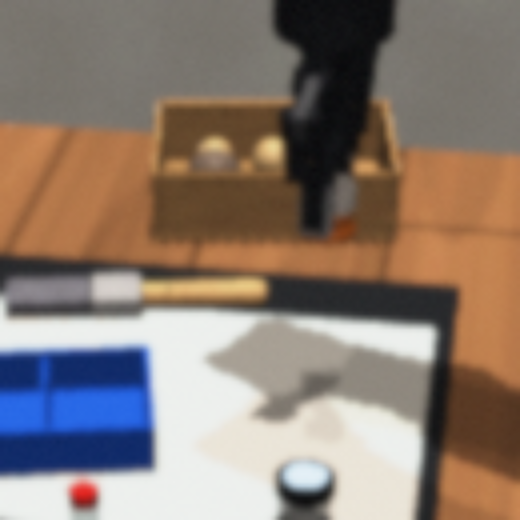

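The jar is held at the fingertips. I carry it to the near compartment.

Call:
play_rows(
  increments=[
    {"gripper":0,"tx":-8,"ty":38,"tz":0,"wx":0,"wy":0,"wz":0},
    {"gripper":0,"tx":-17,"ty":83,"tz":0,"wx":0,"wy":0,"wz":0},
    {"gripper":0,"tx":-26,"ty":128,"tz":0,"wx":0,"wy":0,"wz":0},
    {"gripper":0,"tx":-35,"ty":173,"tz":0,"wx":0,"wy":0,"wz":0},
    {"gripper":0,"tx":-45,"ty":218,"tz":0,"wx":0,"wy":0,"wz":0},
    {"gripper":0,"tx":-54,"ty":263,"tz":0,"wx":0,"wy":0,"wz":0},
    {"gripper":0,"tx":-62,"ty":305,"tz":0,"wx":0,"wy":0,"wz":0},
    {"gripper":0,"tx":-67,"ty":328,"tz":0,"wx":0,"wy":0,"wz":0},
  ],
)

```text
time: 10.2
tool_pos: [0.5763, 0.0097, 0.1327]
tcp_rot: [[-0.981, 0.192, -0.002], [0.192, 0.981, 0.002], [0.003, 0.001, -1.0]]
force: [1.3, 0.2, -0.5]
grip_width: 0.0354
```

Call:
play_rows(
  increments=[
    {"gripper":0,"tx":0,"ty":0,"tz":0,"wx":0,"wy":0,"wz":0},
    {"gripper":0,"tx":0,"ty":0,"tz":0,"wx":0,"wy":0,"wz":0},
  ],
)

```text
time: 10.4
tool_pos: [0.5749, 0.0045, 0.1329]
tcp_rot: [[-0.981, 0.196, -0.004], [0.196, 0.981, -0.001], [0.004, -0.002, -1.0]]
force: [-0.2, -0.4, -1.6]
grip_width: 0.0357
```

```bash
python3 go.py .5775 .004 .010 78.6; python3 -c "
from h import *
c=snap('side','g2')
cv2.imwrite('pics/g2_crop.png',cv2.resize(c['color'][80:230,160:310,::-1],None,fx=4,fy=4))"
```

```text
t -3.1 0.3 122.9 w -0.09 -0.21 0.08 cur jaw 78.7 | time 10.40 pos [0.5749 0.0045 0.1329] q [-0.07  0.54 -0.02  2.02  0.02  0.59  1.27] F [-0.2 -0.4 -1.6] w 0.0357
```

View pics/g2_crop.png

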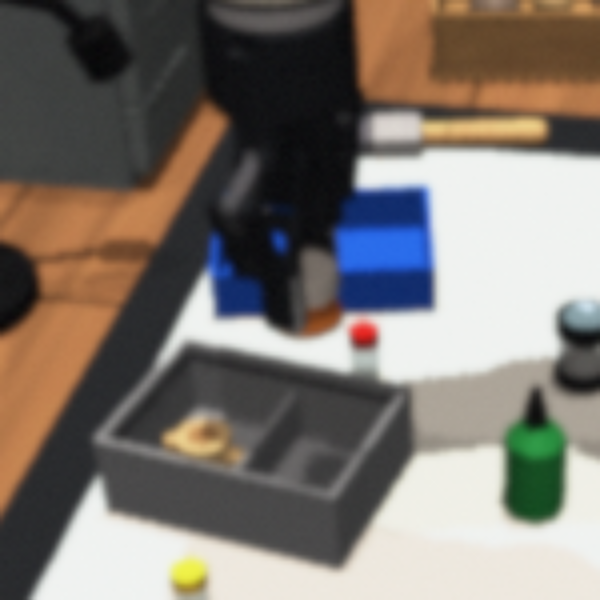

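Call:
play_rows(
  increments=[
    {"gripper":0,"tx":-2,"ty":0,"tz":40,"wx":0,"wy":0,"wz":0},
    {"gripper":0,"tx":-2,"ty":0,"tz":80,"wx":0,"wy":0,"wz":0},
    {"gripper":0,"tx":-2,"ty":0,"tz":103,"wx":0,"wy":0,"wz":0},
    {"gripper":0,"tx":-2,"ty":0,"tz":112,"wx":0,"wy":0,"wz":0},
    {"gripper":0,"tx":-2,"ty":0,"tz":117,"wx":0,"wy":0,"wz":0},
    {"gripper":0,"tx":-2,"ty":0,"tz":119,"wx":0,"wy":0,"wz":0},
    {"gripper":0,"tx":-2,"ty":0,"tz":120,"wx":0,"wy":0,"wz":0},
    {"gripper":0,"tx":-2,"ty":0,"tz":120,"wx":0,"wy":0,"wz":0},
  ],
)

```text
time: 11.25
tool_pos: [0.579, 0.004, 0.0156]
tcp_rot: [[-0.98, 0.198, 0.002], [0.198, 0.98, 0.0], [-0.002, 0.0, -1.0]]
force: [-0.3, -0.7, -0.8]
grip_width: 0.0357
```

```bash
python3 go.py .5775 .004 .010 78.6
```

```text
t 1.5 -0.3 5.6 w 0.03 0.11 -0.01 cur jaw 78.6 | time 11.25 pos [0.579  0.004  0.0156] q [-0.07  0.73 -0.02  2.06  0.03  0.35  1.26] F [-0.3 -0.7 -0.8] w 0.0357
```

Call:
play_rows(
  increments=[
    {"gripper":0,"tx":1,"ty":0,"tz":2,"wx":0,"wy":0,"wz":0},
    {"gripper":0,"tx":1,"ty":0,"tz":4,"wx":0,"wy":0,"wz":0},
    {"gripper":0,"tx":1,"ty":0,"tz":5,"wx":0,"wy":0,"wz":0},
    {"gripper":0,"tx":1,"ty":0,"tz":5,"wx":0,"wy":0,"wz":0},
  ],
)

```text
time: 11.65
tool_pos: [0.5772, 0.0044, 0.0098]
tcp_rot: [[-0.98, 0.197, -0.0], [0.197, 0.98, 0.0], [0.0, 0.0, -1.0]]
force: [-0.2, 0.1, 2.1]
grip_width: 0.0358
```

Call:
play_rows(
  increments=[
    {"gripper":0.62,"tx":0,"ty":0,"tz":0,"wx":0,"wy":0,"wz":0},
    {"gripper":0.62,"tx":0,"ty":0,"tz":0,"wx":0,"wy":0,"wz":0},
    {"gripper":0.62,"tx":0,"ty":0,"tz":-2,"wx":0,"wy":0,"wz":0},
    {"gripper":0.62,"tx":0,"ty":0,"tz":-20,"wx":0,"wy":0,"wz":0},
    {"gripper":0.62,"tx":0,"ty":0,"tz":-60,"wx":0,"wy":0,"wz":0},
    {"gripper":0.62,"tx":0,"ty":0,"tz":-110,"wx":0,"wy":0,"wz":0},
    {"gripper":0.62,"tx":0,"ty":0,"tz":-140,"wx":0,"wy":0,"wz":0},
    {"gripper":0.62,"tx":0,"ty":0,"tz":-140,"wx":0,"wy":0,"wz":0},
  ],
)

```text
time: 12.45
tool_pos: [0.5808, 0.0044, 0.1544]
tcp_rot: [[-0.98, 0.198, 0.01], [0.198, 0.98, 0.001], [-0.01, 0.003, -1.0]]
force: [-0.1, 0.8, -1.7]
grip_width: 0.0525
```

```bash
python3 go.py .440 -.137 .15 102.6; python3 -c "
from h import *
c=snap('side','i')
cv2.imwrite('pics/i_crop.png',cv2.resize(c['color'][80:230,160:310,::-1],None,fx=4,fy=4))"
```

```text
t 110.1 -166.4 2.9 w 0.03 0.57 -24.01 cur jaw 78.6 | time 12.45 pos [0.5808 0.0044 0.1544] q [-0.07  0.51 -0.02  2.01  0.02  0.62  1.27] F [-0.1  0.8 -1.7] w 0.0525
```

View pics/i_crop.png

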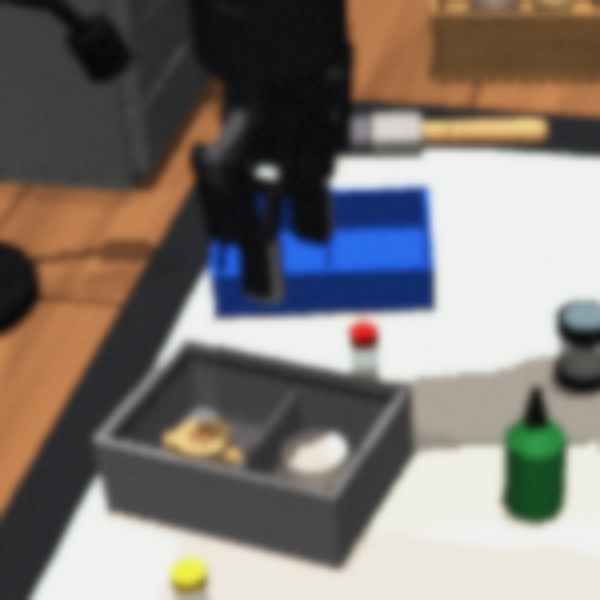

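Jar and vertebra both lie in their compartments, upright. Now the loupe.

Call:
play_rows(
  increments=[
    {"gripper":0.9,"tx":25,"ty":-38,"tz":0,"wx":0,"wy":0,"wz":-6},
    {"gripper":0.9,"tx":50,"ty":-76,"tz":0,"wx":0,"wy":0,"wz":-12},
    {"gripper":0.9,"tx":75,"ty":-114,"tz":0,"wx":0,"wy":0,"wz":-18},
    {"gripper":0.9,"tx":100,"ty":-151,"tz":0,"wx":0,"wy":0,"wz":-24},
    {"gripper":0.9,"tx":108,"ty":-166,"tz":0,"wx":0,"wy":0,"wz":-24},
    {"gripper":0.9,"tx":108,"ty":-166,"tz":0,"wx":0,"wy":0,"wz":-24},
    {"gripper":0.9,"tx":108,"ty":-166,"tz":0,"wx":0,"wy":0,"wz":-24},
    {"gripper":0.9,"tx":108,"ty":-166,"tz":0,"wx":0,"wy":0,"wz":-24},
  ],
)

```text
time: 13.3
tool_pos: [0.44, -0.1358, 0.1493]
tcp_rot: [[-0.975, -0.22, 0.001], [-0.22, 0.975, 0.001], [-0.001, 0.001, -1.0]]
force: [0.2, 0.5, 0.2]
grip_width: 0.0769
```

```bash
python3 go.py .440 -.1375 .016 102.6; python3 -c "
from h import *
c=snap('side','j')
cv2.imwrite('pics/j_crop.png',cv2.resize(c['color'][80:230,220:370,::-1],None,fx=4,fy=4))"
```

```text
t 0.4 -1.7 133.3 w 0.03 0.05 0.14 cur jaw 102.7 | time 13.30 pos [ 0.44   -0.1358  0.1493] q [ 0.32  0.4  -0.15  2.25  0.13  0.49  1.86] F [0.2 0.5 0.2] w 0.0769
```

View pics/j_crop.png

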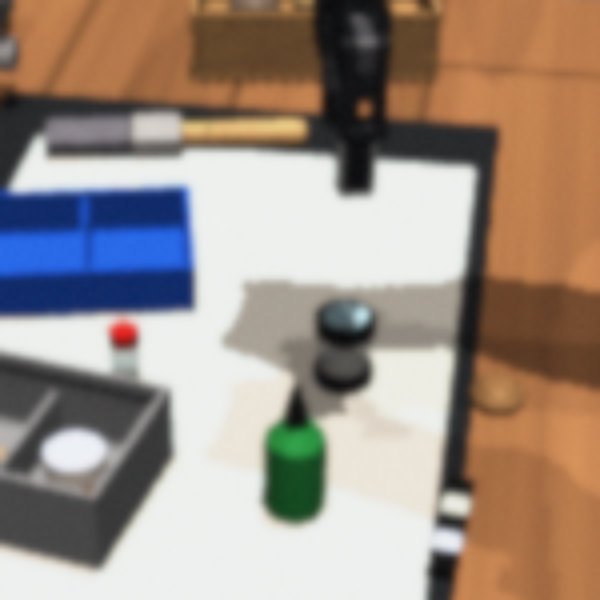

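Call:
play_rows(
  increments=[
    {"gripper":0.9,"tx":0,"ty":-2,"tz":35,"wx":0,"wy":0,"wz":0},
    {"gripper":0.9,"tx":0,"ty":-2,"tz":75,"wx":0,"wy":0,"wz":0},
    {"gripper":0.9,"tx":0,"ty":-2,"tz":110,"wx":0,"wy":0,"wz":0},
    {"gripper":0.9,"tx":0,"ty":-2,"tz":127,"wx":0,"wy":0,"wz":0},
    {"gripper":0.9,"tx":0,"ty":-2,"tz":133,"wx":0,"wy":0,"wz":0},
    {"gripper":0.9,"tx":0,"ty":-2,"tz":133,"wx":0,"wy":0,"wz":0},
    {"gripper":0.7,"tx":0,"ty":-2,"tz":133,"wx":0,"wy":0,"wz":0},
    {"gripper":0.6,"tx":0,"ty":-2,"tz":133,"wx":0,"wy":0,"wz":0},
  ],
)

```text
time: 14.15
tool_pos: [0.4401, -0.1391, 0.0176]
tcp_rot: [[-0.976, -0.219, 0.002], [-0.219, 0.976, -0.0], [-0.002, -0.001, -1.0]]
force: [0.4, -0.1, 0.4]
grip_width: 0.0517
```

Call:
play_rows(
  increments=[
    {"gripper":0.5,"tx":0,"ty":0,"tz":0,"wx":0,"wy":0,"wz":0},
    {"gripper":0,"tx":0,"ty":0,"tz":0,"wx":0,"wy":0,"wz":0},
    {"gripper":0,"tx":0,"ty":0,"tz":0,"wx":0,"wy":0,"wz":0},
    {"gripper":0,"tx":0,"ty":0,"tz":0,"wx":0,"wy":0,"wz":0},
    {"gripper":0,"tx":0,"ty":0,"tz":0,"wx":0,"wy":0,"wz":0},
  ],
  newtons=35,
)

```text
time: 14.65
tool_pos: [0.4397, -0.1392, 0.0175]
tcp_rot: [[-0.976, -0.218, 0.002], [-0.218, 0.976, -0.0], [-0.002, -0.001, -1.0]]
force: [-0.5, 1.0, 6.1]
grip_width: 0.0369
```

```bash
python3 go.py .440 -.1375 .15 102.6
```

```text
t -0.9 1.5 -132.5 w -0.04 0.11 -0.00 cur jaw 102.6 | time 14.65 pos [ 0.4397 -0.1392  0.0175] q [ 0.25  0.66 -0.05  2.32  0.2   0.16  1.8 ] F [-0.5  1.   6.1] w 0.0369
```

Call:
play_rows(
  increments=[
    {"gripper":0,"tx":0,"ty":0,"tz":-15,"wx":0,"wy":0,"wz":0},
    {"gripper":0,"tx":0,"ty":0,"tz":-50,"wx":0,"wy":0,"wz":0},
    {"gripper":0,"tx":0,"ty":0,"tz":-90,"wx":0,"wy":0,"wz":0},
    {"gripper":0,"tx":0,"ty":0,"tz":-115,"wx":0,"wy":0,"wz":0},
    {"gripper":0,"tx":0,"ty":0,"tz":-120,"wx":0,"wy":0,"wz":0},
    {"gripper":0,"tx":0,"ty":0,"tz":-120,"wx":0,"wy":0,"wz":0},
  ],
)

```text
time: 15.25
tool_pos: [0.4394, -0.1394, 0.1374]
tcp_rot: [[-0.976, -0.218, 0.002], [-0.218, 0.976, -0.001], [-0.002, -0.001, -1.0]]
force: [0.5, 0.7, -0.5]
grip_width: 0.0368
```

```bash
python3 go.py .664 -.226 .138 102.6
```

```text
t -200.4 -133.4 -0.0 w -0.07 0.12 -0.02 cur jaw 102.6 | time 15.25 pos [ 0.4394 -0.1394  0.1374] q [ 0.33  0.42 -0.16  2.26  0.15  0.46  1.85] F [ 0.5  0.7 -0.5] w 0.0368
```

Call:
play_rows(
  increments=[
    {"gripper":0,"tx":-35,"ty":-23,"tz":0,"wx":0,"wy":0,"wz":0},
    {"gripper":0,"tx":-73,"ty":-49,"tz":0,"wx":0,"wy":0,"wz":0},
    {"gripper":0,"tx":-110,"ty":-73,"tz":0,"wx":0,"wy":0,"wz":0},
    {"gripper":0,"tx":-147,"ty":-98,"tz":0,"wx":0,"wy":0,"wz":0},
    {"gripper":0,"tx":-180,"ty":-120,"tz":0,"wx":0,"wy":0,"wz":0},
    {"gripper":0,"tx":-200,"ty":-133,"tz":0,"wx":0,"wy":0,"wz":0},
    {"gripper":0,"tx":-200,"ty":-133,"tz":0,"wx":0,"wy":0,"wz":0},
    {"gripper":0,"tx":-200,"ty":-133,"tz":0,"wx":0,"wy":0,"wz":0},
  ],
)

```text
time: 16.05
tool_pos: [0.6618, -0.2247, 0.1338]
tcp_rot: [[-0.976, -0.218, -0.005], [-0.218, 0.976, 0.001], [0.004, 0.002, -1.0]]
force: [-0.2, 0.7, -0.2]
grip_width: 0.0369
```

```bash
python3 go.py .664 -.226 .022 102.6; python3 -c "
from h import *
c=snap('side','k')
cv2.imwrite('pics/k_crop.png',cv2.resize(c['color'][60:210,170:320,::-1],None,fx=4,fy=4))"
```

```text
t -2.4 -2.0 111.8 w 0.13 -0.24 0.01 cur jaw 102.6 | time 16.05 pos [ 0.6618 -0.2247  0.1338] q [ 0.36  0.67 -0.15  1.73  0.14  0.76  1.93] F [-0.2  0.7 -0.2] w 0.0369
```

View pics/k_crop.png

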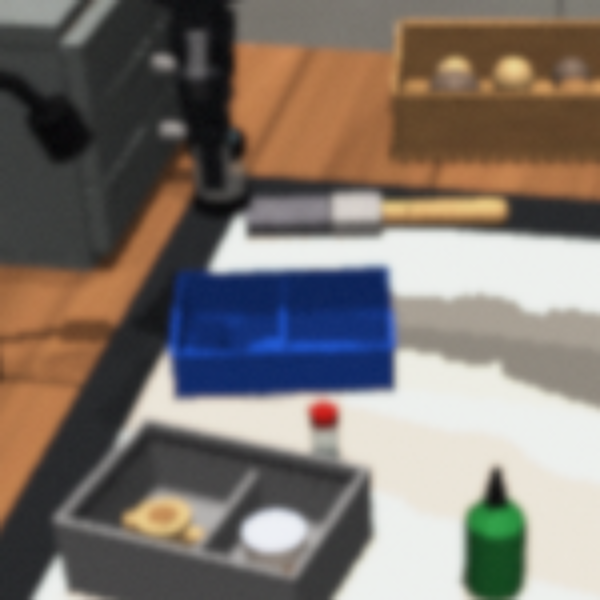

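Call:
play_rows(
  increments=[
    {"gripper":0,"tx":-1,"ty":-2,"tz":35,"wx":0,"wy":0,"wz":0},
    {"gripper":0,"tx":-1,"ty":-2,"tz":70,"wx":0,"wy":0,"wz":0},
    {"gripper":0,"tx":-1,"ty":-2,"tz":93,"wx":0,"wy":0,"wz":0},
    {"gripper":0,"tx":-1,"ty":-2,"tz":102,"wx":0,"wy":0,"wz":0},
    {"gripper":0,"tx":-1,"ty":-2,"tz":107,"wx":0,"wy":0,"wz":0},
    {"gripper":0,"tx":-1,"ty":-2,"tz":109,"wx":0,"wy":0,"wz":0},
    {"gripper":0,"tx":-1,"ty":-2,"tz":110,"wx":0,"wy":0,"wz":0},
    {"gripper":0,"tx":-1,"ty":-2,"tz":110,"wx":0,"wy":0,"wz":0},
  ],
)

```text
time: 16.9
tool_pos: [0.6655, -0.2272, 0.0278]
tcp_rot: [[-0.976, -0.218, 0.002], [-0.218, 0.976, -0.001], [-0.002, -0.001, -1.0]]
force: [0.9, -0.8, -0.7]
grip_width: 0.0368
```

```bash
python3 go.py .664 -.226 .0215 102.6
```

```text
t 1.2 1.5 6.3 w -0.06 0.10 0.00 cur jaw 102.6 | time 16.90 pos [ 0.6655 -0.2272  0.0278] q [ 0.35  0.81 -0.13  1.76  0.17  0.58  1.91] F [ 0.9 -0.8 -0.7] w 0.0368
```

Call:
play_rows(
  increments=[
    {"gripper":0,"tx":1,"ty":1,"tz":3,"wx":0,"wy":0,"wz":0},
    {"gripper":0,"tx":1,"ty":1,"tz":5,"wx":0,"wy":0,"wz":0},
    {"gripper":0,"tx":1,"ty":1,"tz":6,"wx":0,"wy":0,"wz":0},
    {"gripper":0,"tx":1,"ty":1,"tz":6,"wx":0,"wy":0,"wz":0},
  ],
)

```text
time: 17.3
tool_pos: [0.6639, -0.226, 0.0217]
tcp_rot: [[-0.976, -0.218, 0.001], [-0.218, 0.976, -0.0], [-0.001, -0.0, -1.0]]
force: [-2.7, 1.2, 4.9]
grip_width: 0.0371
```

Call:
play_rows(
  increments=[
    {"gripper":0.62,"tx":0,"ty":0,"tz":0,"wx":0,"wy":0,"wz":0},
    {"gripper":0.62,"tx":0,"ty":0,"tz":0,"wx":0,"wy":0,"wz":0},
    {"gripper":0.62,"tx":0,"ty":0,"tz":-2,"wx":0,"wy":0,"wz":0},
    {"gripper":0.62,"tx":0,"ty":0,"tz":-20,"wx":0,"wy":0,"wz":0},
    {"gripper":0.62,"tx":0,"ty":0,"tz":-60,"wx":0,"wy":0,"wz":0},
    {"gripper":0.62,"tx":0,"ty":0,"tz":-110,"wx":0,"wy":0,"wz":0},
    {"gripper":0.62,"tx":0,"ty":0,"tz":-140,"wx":0,"wy":0,"wz":0},
    {"gripper":0.62,"tx":0,"ty":0,"tz":-140,"wx":0,"wy":0,"wz":0},
  ],
)

```text
time: 18.1
tool_pos: [0.6678, -0.2273, 0.1682]
tcp_rot: [[-0.976, -0.218, 0.012], [-0.218, 0.976, -0.003], [-0.011, -0.006, -1.0]]
force: [0.0, 0.8, -0.2]
grip_width: 0.0529
```

```bash
python3 go.py .4525 -.008 .165 102.6; python3 -c "
from h import *
c=snap('side','l')
cv2.imwrite('pics/l_crop.png',cv2.resize(c['color'][60:210,170:320,::-1],None,fx=4,fy=4))"
```

```text
t 162.3 261.0 -0.2 w -0.34 0.64 -0.01 cur jaw 102.6 | time 18.10 pos [ 0.6678 -0.2273  0.1682] q [ 0.37  0.63 -0.16  1.71  0.13  0.8   1.94] F [ 0.   0.8 -0.2] w 0.0529
```

View pics/l_crop.png

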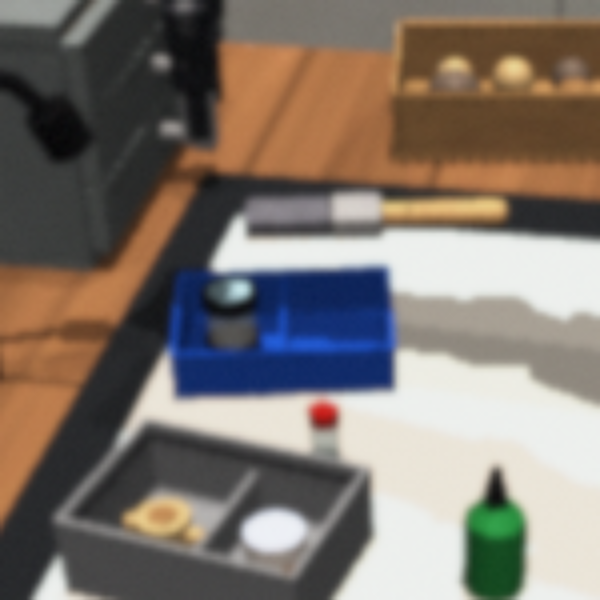

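The loupe stands upright in the tray's far compartment. Now the glue.

Call:
play_rows(
  increments=[
    {"gripper":0.9,"tx":22,"ty":36,"tz":0,"wx":0,"wy":0,"wz":0},
    {"gripper":0.9,"tx":46,"ty":74,"tz":0,"wx":0,"wy":0,"wz":0},
    {"gripper":0.9,"tx":70,"ty":113,"tz":0,"wx":0,"wy":0,"wz":0},
    {"gripper":0.9,"tx":94,"ty":152,"tz":0,"wx":0,"wy":0,"wz":0},
    {"gripper":0.9,"tx":118,"ty":190,"tz":0,"wx":0,"wy":0,"wz":0},
    {"gripper":0.9,"tx":142,"ty":229,"tz":0,"wx":0,"wy":0,"wz":0},
    {"gripper":0.9,"tx":160,"ty":258,"tz":0,"wx":0,"wy":0,"wz":0},
    {"gripper":0.9,"tx":161,"ty":261,"tz":0,"wx":0,"wy":0,"wz":0},
  ],
)

```text
time: 18.95
tool_pos: [0.4437, -0.0038, 0.1597]
tcp_rot: [[-0.975, -0.224, -0.007], [-0.224, 0.975, 0.0], [0.007, 0.002, -1.0]]
force: [0.5, -0.1, 0.0]
grip_width: 0.077
```

Call:
play_rows(
  increments=[
    {"gripper":0.9,"tx":0,"ty":0,"tz":0,"wx":0,"wy":0,"wz":0},
    {"gripper":0.9,"tx":0,"ty":0,"tz":0,"wx":0,"wy":0,"wz":0},
  ],
)

```text
time: 19.15
tool_pos: [0.4504, -0.0073, 0.1605]
tcp_rot: [[-0.976, -0.217, 0.001], [-0.217, 0.976, -0.0], [-0.001, -0.0, -1.0]]
force: [1.0, 1.1, 0.2]
grip_width: 0.077
```

```bash
python3 go.py .4525 -.0085 .022 102.6; python3 -c "
from h import *
c=snap('side','m')
cv2.imwrite('pics/m_crop.png',cv2.resize(c['color'][100:250,220:370,::-1],None,fx=4,fy=4))"
```

```text
t -1.7 -1.5 138.5 w -0.02 0.04 -0.06 cur jaw 102.5 | time 19.15 pos [ 0.4504 -0.0073  0.1605] q [ 0.05  0.37 -0.17  2.27  0.13  0.51  1.57] F [1.  1.1 0.2] w 0.0770
```

View pics/m_crop.png

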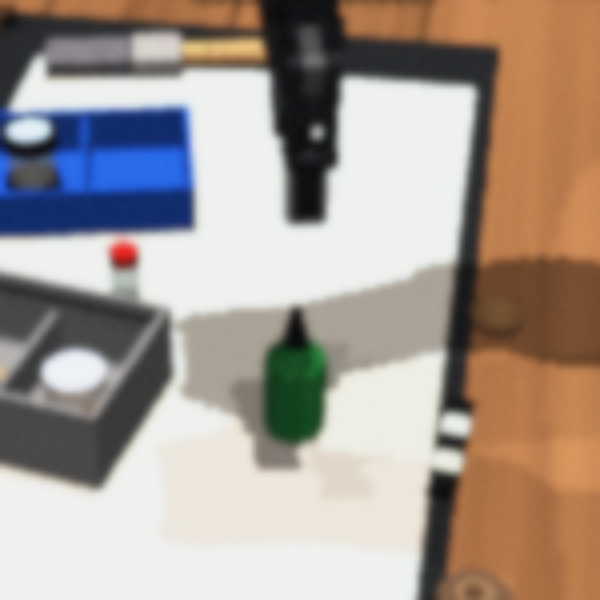

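Call:
play_rows(
  increments=[
    {"gripper":0.9,"tx":-2,"ty":-1,"tz":35,"wx":0,"wy":0,"wz":0},
    {"gripper":0.9,"tx":-2,"ty":-1,"tz":75,"wx":0,"wy":0,"wz":0},
    {"gripper":0.9,"tx":-2,"ty":-1,"tz":110,"wx":0,"wy":0,"wz":0},
    {"gripper":0.9,"tx":-2,"ty":-1,"tz":130,"wx":0,"wy":0,"wz":0},
    {"gripper":0.9,"tx":-2,"ty":-1,"tz":138,"wx":0,"wy":0,"wz":0},
    {"gripper":0.9,"tx":-2,"ty":-1,"tz":138,"wx":0,"wy":0,"wz":0},
    {"gripper":0.7,"tx":-2,"ty":-1,"tz":138,"wx":0,"wy":0,"wz":0},
    {"gripper":0.6,"tx":-2,"ty":-1,"tz":138,"wx":0,"wy":0,"wz":0},
  ],
)

```text
time: 20.0
tool_pos: [0.4525, -0.0074, 0.0236]
tcp_rot: [[-0.976, -0.218, 0.002], [-0.218, 0.976, 0.0], [-0.002, -0.0, -1.0]]
force: [-0.5, -0.1, 0.5]
grip_width: 0.0519
```

Call:
play_rows(
  increments=[
    {"gripper":0.5,"tx":0,"ty":0,"tz":0,"wx":0,"wy":0,"wz":0},
    {"gripper":0,"tx":0,"ty":0,"tz":0,"wx":0,"wy":0,"wz":0},
    {"gripper":0,"tx":0,"ty":0,"tz":0,"wx":0,"wy":0,"wz":0},
    {"gripper":0,"tx":0,"ty":0,"tz":0,"wx":0,"wy":0,"wz":0},
    {"gripper":0,"tx":0,"ty":0,"tz":0,"wx":0,"wy":0,"wz":0},
  ],
  newtons=35,
)

```text
time: 20.5
tool_pos: [0.4522, -0.0073, 0.0236]
tcp_rot: [[-0.976, -0.218, 0.002], [-0.218, 0.976, -0.0], [-0.002, -0.001, -1.0]]
force: [-0.2, -0.4, 6.4]
grip_width: 0.0349
```

```bash
python3 go.py .4525 -.008 .15 102.6
```

```text
t -0.3 -0.8 -126.4 w -0.03 0.11 -0.00 cur jaw 102.6 | time 20.50 pos [ 0.4522 -0.0073  0.0236] q [-0.04  0.65 -0.06  2.33  0.22  0.16  1.48] F [-0.2 -0.4  6.4] w 0.0349
```

Call:
play_rows(
  increments=[
    {"gripper":0,"tx":0,"ty":0,"tz":-15,"wx":0,"wy":0,"wz":0},
    {"gripper":0,"tx":0,"ty":0,"tz":-50,"wx":0,"wy":0,"wz":0},
    {"gripper":0,"tx":0,"ty":0,"tz":-90,"wx":0,"wy":0,"wz":0},
    {"gripper":0,"tx":0,"ty":0,"tz":-120,"wx":0,"wy":0,"wz":0},
    {"gripper":0,"tx":0,"ty":0,"tz":-125,"wx":0,"wy":0,"wz":0},
    {"gripper":0,"tx":0,"ty":0,"tz":-125,"wx":0,"wy":0,"wz":0},
  ],
)

```text
time: 21.1
tool_pos: [0.452, -0.0073, 0.1486]
tcp_rot: [[-0.976, -0.218, 0.003], [-0.218, 0.976, -0.0], [-0.003, -0.001, -1.0]]
force: [0.9, -0.5, -1.2]
grip_width: 0.0354
```

```bash
python3 go.py .594 -.241 .149 102.6
```

```text
t -87.6 -259.0 -0.0 w -0.03 0.15 -0.01 cur jaw 102.6 | time 21.10 pos [ 0.452  -0.0073  0.1486] q [ 0.06  0.4  -0.18  2.27  0.15  0.48  1.55] F [ 0.9 -0.5 -1.2] w 0.0354
```

Call:
play_rows(
  increments=[
    {"gripper":0,"tx":-12,"ty":-36,"tz":0,"wx":0,"wy":0,"wz":0},
    {"gripper":0,"tx":-27,"ty":-80,"tz":0,"wx":0,"wy":0,"wz":0},
    {"gripper":0,"tx":-42,"ty":-124,"tz":0,"wx":0,"wy":0,"wz":0},
    {"gripper":0,"tx":-57,"ty":-168,"tz":0,"wx":0,"wy":0,"wz":0},
    {"gripper":0,"tx":-72,"ty":-212,"tz":0,"wx":0,"wy":0,"wz":0},
    {"gripper":0,"tx":-82,"ty":-244,"tz":0,"wx":0,"wy":0,"wz":0},
    {"gripper":0,"tx":-88,"ty":-259,"tz":0,"wx":0,"wy":0,"wz":0},
    {"gripper":0,"tx":-88,"ty":-259,"tz":0,"wx":0,"wy":0,"wz":0},
  ],
)

```text
time: 21.9
tool_pos: [0.5937, -0.2438, 0.145]
tcp_rot: [[-0.977, -0.214, -0.002], [-0.214, 0.977, -0.001], [0.002, -0.0, -1.0]]
force: [-0.1, 0.4, -0.7]
grip_width: 0.0347
```

Call:
play_rows(
  increments=[
    {"gripper":0,"tx":0,"ty":0,"tz":0,"wx":0,"wy":0,"wz":0},
  ],
)

```text
time: 22.0
tool_pos: [0.5924, -0.2394, 0.1454]
tcp_rot: [[-0.976, -0.219, -0.004], [-0.219, 0.976, 0.002], [0.004, 0.003, -1.0]]
force: [-0.2, 1.6, -1.3]
grip_width: 0.0348
```

```bash
python3 go.py .594 -.241 .0276 102.6; python3 -c "
from h import *
c=snap('side','n')
cv2.imwrite('pics/n_crop.png',cv2.resize(c['color'][50:200,170:320,::-1],None,fx=4,fy=4))"
```

```text
t -1.6 -2.2 117.8 w 0.16 -0.20 0.03 cur jaw 102.6 | time 22.00 pos [ 0.5924 -0.2394  0.1454] q [ 0.44  0.59 -0.18  1.86  0.16  0.7   1.96] F [-0.2  1.6 -1.3] w 0.0348
```

View pics/n_crop.png

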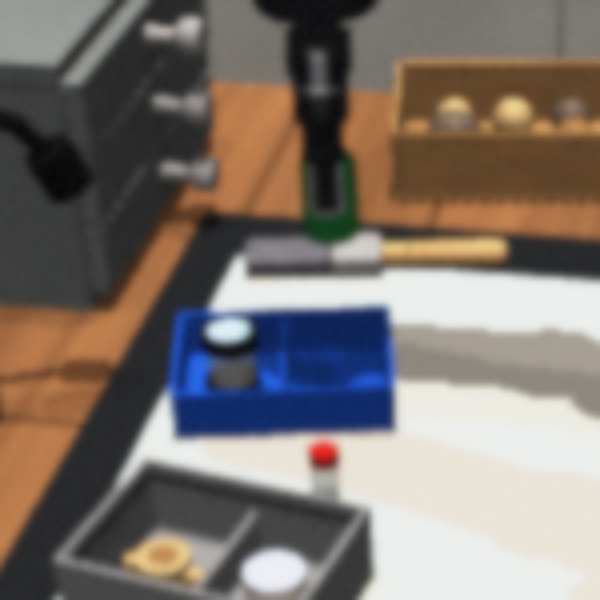

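Call:
play_rows(
  increments=[
    {"gripper":0,"tx":0,"ty":-2,"tz":35,"wx":0,"wy":0,"wz":0},
    {"gripper":0,"tx":0,"ty":-2,"tz":73,"wx":0,"wy":0,"wz":0},
    {"gripper":0,"tx":0,"ty":-2,"tz":98,"wx":0,"wy":0,"wz":0},
    {"gripper":0,"tx":0,"ty":-2,"tz":109,"wx":0,"wy":0,"wz":0},
    {"gripper":0,"tx":0,"ty":-2,"tz":113,"wx":0,"wy":0,"wz":0},
    {"gripper":0,"tx":0,"ty":-2,"tz":115,"wx":0,"wy":0,"wz":0},
    {"gripper":0,"tx":0,"ty":-2,"tz":116,"wx":0,"wy":0,"wz":0},
    {"gripper":0,"tx":0,"ty":-2,"tz":116,"wx":0,"wy":0,"wz":0},
  ],
)

```text
time: 22.85
tool_pos: [0.5953, -0.2429, 0.0328]
tcp_rot: [[-0.976, -0.218, 0.002], [-0.218, 0.976, -0.001], [-0.002, -0.001, -1.0]]
force: [-0.1, -0.5, -2.0]
grip_width: 0.0348
```

```bash
python3 go.py .594 -.241 .0276 102.6
```

```text
t 0.8 2.1 5.2 w -0.07 0.11 0.01 cur jaw 102.6 | time 22.85 pos [ 0.5953 -0.2429  0.0328] q [ 0.41  0.75 -0.14  1.9   0.2   0.5   1.92] F [-0.1 -0.5 -2. ] w 0.0348
```

Call:
play_rows(
  increments=[
    {"gripper":0,"tx":0,"ty":1,"tz":2,"wx":0,"wy":0,"wz":0},
    {"gripper":0,"tx":0,"ty":1,"tz":4,"wx":0,"wy":0,"wz":0},
    {"gripper":0,"tx":0,"ty":1,"tz":5,"wx":0,"wy":0,"wz":0},
    {"gripper":0,"tx":0,"ty":1,"tz":5,"wx":0,"wy":0,"wz":0},
  ],
)

```text
time: 23.25
tool_pos: [0.5945, -0.2417, 0.0277]
tcp_rot: [[-0.976, -0.218, 0.0], [-0.218, 0.976, -0.0], [-0.0, -0.0, -1.0]]
force: [-1.1, 1.0, 6.7]
grip_width: 0.0353
```

Call:
play_rows(
  increments=[
    {"gripper":0.62,"tx":0,"ty":0,"tz":0,"wx":0,"wy":0,"wz":0},
    {"gripper":0.62,"tx":0,"ty":0,"tz":0,"wx":0,"wy":0,"wz":0},
    {"gripper":0.62,"tx":0,"ty":0,"tz":-2,"wx":0,"wy":0,"wz":0},
    {"gripper":0.62,"tx":0,"ty":0,"tz":-20,"wx":0,"wy":0,"wz":0},
    {"gripper":0.62,"tx":0,"ty":0,"tz":-60,"wx":0,"wy":0,"wz":0},
    {"gripper":0.62,"tx":0,"ty":0,"tz":-110,"wx":0,"wy":0,"wz":0},
    {"gripper":0.62,"tx":0,"ty":0,"tz":-140,"wx":0,"wy":0,"wz":0},
    {"gripper":0.62,"tx":0,"ty":0,"tz":-140,"wx":0,"wy":0,"wz":0},
  ],
)

```text
time: 24.05
tool_pos: [0.5978, -0.2428, 0.172]
tcp_rot: [[-0.976, -0.218, 0.01], [-0.218, 0.976, -0.003], [-0.009, -0.005, -1.0]]
force: [0.9, -0.1, -0.5]
grip_width: 0.0528
```

```bash
python3 go.py .628 .236 .16 89.3; python3 -c "
from h import *
c=snap('side','o');snap('top','o')
cv2.imwrite('pics/o_crop.png',cv2.resize(c['color'][50:200,170:320,::-1],None,fx=4,fy=4))"
```

```text
t -133.7 460.8 10.7 w -0.25 0.54 13.29 cur jaw 102.6 | time 24.05 pos [ 0.5978 -0.2428  0.172 ] q [ 0.45  0.56 -0.19  1.84  0.15  0.74  1.96] F [ 0.9 -0.1 -0.5] w 0.0528
```

View pics/o_crop.png

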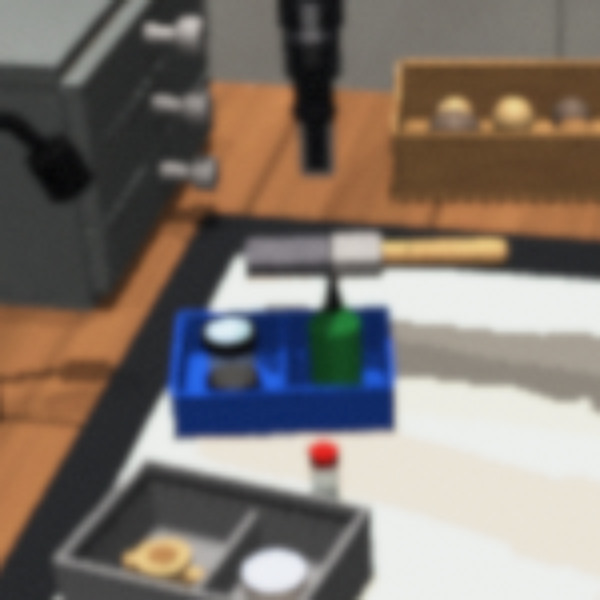

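View pics/o_top.png

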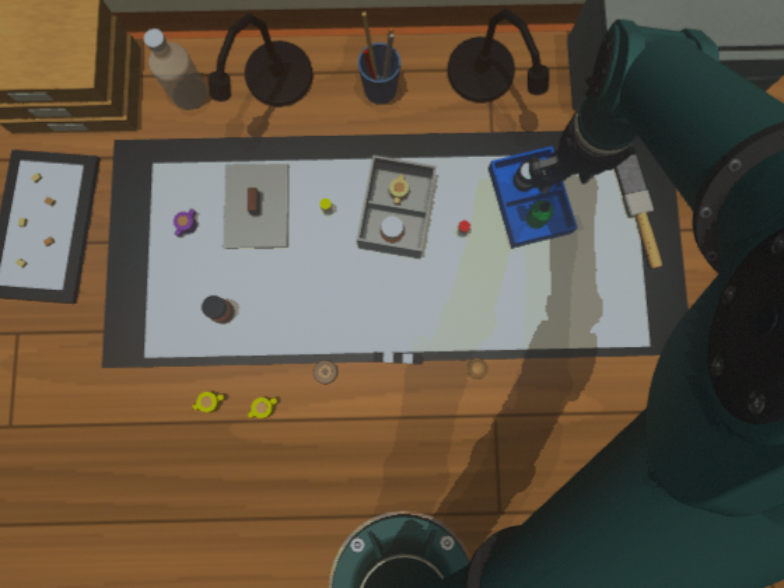

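All four items stand in their compartments: vertebra (399,188), jar (392,228), loupe (528,177) and glue (540,213) in the top view. Next I refine the lid and box poses for the fit.

Run:
```python
from h import *
np.set_printoptions(precision=4,suppress=True)
for tag in('a','o'):
  for cam in('top','side'):
    c=load(cam,tag);P=cloud(c).reshape(-1,3);P=P[np.isfinite(P[:,2])]
    def reg(x0,x1,y0,y1,z0,z1): return P[(P[:,0]>x0)&(P[:,0]<x1)&(P[:,1]>y0)&(P[:,1]<y1)&(P[:,2]>z0)&(P[:,2]<z1)]
    for n,r in(('plate',(.5,.75,.16,.32,.006,.02)),('grip',(.58,.68,.2,.27,.034,.06)),('box',(.5,.72,-.085,.085,.047,.062)),('tray',(.5,.74,-.33,-.14,.030,.042))):
        T=reg(*r)
        if len(T)<10: continue
        q=cv2.minAreaRect(T[:,:2].astype(np.float32)*1000)
        print(tag,cam,n,len(T),np.round(q[0],1),np.round(q[1],1),round(q[2],1),'z',np.median(T[:,2]).round(4))
```

```text
a top plate 2502 [628.2 235.9] [109.6 149.6] 89.3 z 0.0107
a top grip 135 [627.3 234.9] [16.  40.5] 89.4 z 0.0423
a top box 450 [613.1  -4.8] [108.2 150.3] 78.6 z 0.0527
a top tray 530 [ 628.8 -234.9] [149.5 110.2] 12.6 z 0.0342
a side plate 3079 [628.1 237.7] [110.  149.6] 89.4 z 0.0103
a side grip 192 [627.8 238.3] [40.6 18.2] 0.3 z 0.0415
a side box 511 [613.   -2.8] [112.2 150.6] 78.7 z 0.051
a side tray 282 [ 629.  -232.7] [147.9 116.9] 12.7 z 0.0328
o top plate 2514 [629.7 235.5] [109.  183.2] 89.4 z 0.0106
o top grip 131 [627.1 234.8] [39.  15.8] 1.7 z 0.0421
o top box 448 [612.7  -4.8] [108.2 149.9] 78.6 z 0.0525
o top tray 515 [ 628.7 -234.5] [149.7 109.6] 13.0 z 0.0344
o side plate 3078 [627.7 237.9] [110.1 149.5] 89.3 z 0.0103
o side grip 189 [627.5 238.4] [17.5 40. ] 89.5 z 0.0415
o side box 502 [613.   -2.9] [111.9 150. ] 78.8 z 0.051
o side tray 346 [ 628.6 -232.3] [147.9 115.2] 13.1 z 0.0334
```

Call:
play_rows(
  increments=[
    {"gripper":0.9,"tx":-12,"ty":40,"tz":0,"wx":0,"wy":0,"wz":2},
    {"gripper":0.9,"tx":-25,"ty":86,"tz":0,"wx":0,"wy":0,"wz":4},
    {"gripper":0.9,"tx":-38,"ty":132,"tz":0,"wx":0,"wy":0,"wz":6},
    {"gripper":0.9,"tx":-51,"ty":178,"tz":0,"wx":0,"wy":0,"wz":8},
    {"gripper":0.9,"tx":-65,"ty":224,"tz":0,"wx":0,"wy":0,"wz":10},
    {"gripper":0.9,"tx":-78,"ty":270,"tz":0,"wx":0,"wy":0,"wz":12},
    {"gripper":0.9,"tx":-91,"ty":316,"tz":0,"wx":0,"wy":0,"wz":13.3},
    {"gripper":0.9,"tx":-105,"ty":362,"tz":0,"wx":0,"wy":0,"wz":13.3},
  ],
)

```text
time: 24.95
tool_pos: [0.6159, 0.136, 0.1643]
tcp_rot: [[-1.0, 0.012, -0.004], [0.012, 1.0, -0.002], [0.004, -0.002, -1.0]]
force: [0.5, -0.4, 0.6]
grip_width: 0.0766
```

```bash
python3 go.py .628 .2368 .16 89.35
```

```text
t -10.9 101.0 4.1 w -0.09 -0.24 -0.06 cur jaw 89.3 | time 24.95 pos [0.6159 0.136  0.1643] q [-0.2   0.56 -0.12  1.87  0.1   0.72  1.18] F [ 0.5 -0.4  0.6] w 0.0766
```

Call:
play_rows(
  increments=[
    {"gripper":0.9,"tx":-5,"ty":40,"tz":0,"wx":0,"wy":0,"wz":0},
    {"gripper":0.9,"tx":-9,"ty":80,"tz":0,"wx":0,"wy":0,"wz":0},
    {"gripper":0.9,"tx":-11,"ty":101,"tz":0,"wx":0,"wy":0,"wz":0},
    {"gripper":0.9,"tx":-11,"ty":101,"tz":0,"wx":0,"wy":0,"wz":0},
    {"gripper":0.9,"tx":-11,"ty":101,"tz":0,"wx":0,"wy":0,"wz":0},
  ],
)

```text
time: 25.45
tool_pos: [0.6292, 0.2335, 0.1652]
tcp_rot: [[-1.0, 0.013, -0.002], [0.013, 1.0, -0.003], [0.002, -0.003, -1.0]]
force: [-0.5, -1.5, -1.5]
grip_width: 0.0768
```

```bash
python3 go.py .628 .2368 .018 89.35; python3 -c "
from h import *
c=snap('side','p')
cv2.imwrite('pics/p_crop.png',cv2.resize(c['color'][150:310,110:270,::-1],None,fx=3.5,fy=3.5))"
```

```text
t 0.9 3.7 147.2 w -0.16 -0.14 -0.07 cur jaw 89.3 | time 25.45 pos [0.6292 0.2335 0.1652] q [-0.35  0.6  -0.12  1.78  0.1   0.77  1.05] F [-0.5 -1.5 -1.5] w 0.0768
```

View pics/p_crop.png

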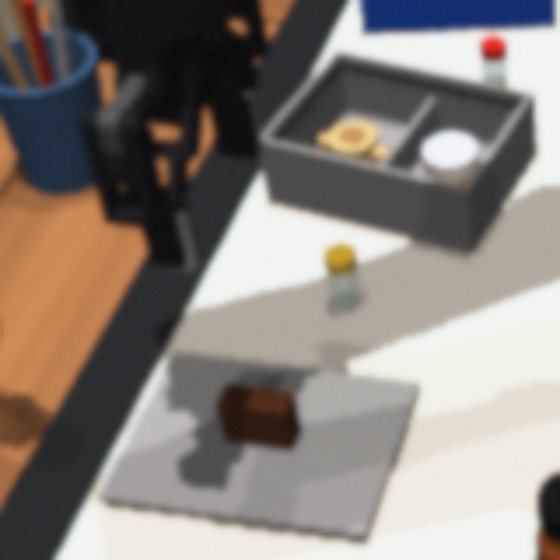

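Call:
play_rows(
  increments=[
    {"gripper":0.9,"tx":1,"ty":2,"tz":35,"wx":0,"wy":0,"wz":0},
    {"gripper":0.9,"tx":1,"ty":2,"tz":80,"wx":0,"wy":0,"wz":0},
    {"gripper":0.9,"tx":1,"ty":2,"tz":118,"wx":0,"wy":0,"wz":0},
    {"gripper":0.8,"tx":1,"ty":2,"tz":136,"wx":0,"wy":0,"wz":0},
    {"gripper":0.8,"tx":1,"ty":2,"tz":144,"wx":0,"wy":0,"wz":0},
    {"gripper":0.7,"tx":1,"ty":2,"tz":144,"wx":0,"wy":0,"wz":0},
    {"gripper":0.6,"tx":1,"ty":2,"tz":144,"wx":0,"wy":0,"wz":0},
    {"gripper":0.5,"tx":1,"ty":2,"tz":144,"wx":0,"wy":0,"wz":0},
  ],
)

```text
time: 26.3
tool_pos: [0.6304, 0.2378, 0.0246]
tcp_rot: [[-1.0, 0.012, 0.003], [0.012, 1.0, 0.001], [-0.003, 0.001, -1.0]]
force: [0.3, -0.2, 0.0]
grip_width: 0.0428
```

```bash
python3 go.py .628 .2368 .017 89.35
```

```text
t 2.4 -1.1 7.6 w 0.08 0.19 -0.06 cur jaw 89.3 | time 26.30 pos [0.6304 0.2378 0.0246] q [-0.37  0.78 -0.09  1.83  0.13  0.52  1.02] F [ 0.3 -0.2  0. ] w 0.0428
```

Call:
play_rows(
  increments=[
    {"gripper":0.5,"tx":2,"ty":-1,"tz":4,"wx":0,"wy":0,"wz":0},
    {"gripper":0.4,"tx":2,"ty":-1,"tz":7,"wx":0,"wy":0,"wz":0},
    {"gripper":0.4,"tx":2,"ty":-1,"tz":7,"wx":0,"wy":0,"wz":0},
    {"gripper":0.3,"tx":2,"ty":-1,"tz":7,"wx":0,"wy":0,"wz":0},
  ],
)

```text
time: 26.7
tool_pos: [0.6268, 0.2364, 0.0155]
tcp_rot: [[-1.0, 0.012, -0.0], [0.012, 1.0, -0.0], [0.0, -0.0, -1.0]]
force: [-0.6, -0.6, -0.6]
grip_width: 0.0253
```

Call:
play_rows(
  increments=[
    {"gripper":0.25,"tx":0,"ty":0,"tz":0,"wx":0,"wy":0,"wz":0},
    {"gripper":0.2,"tx":0,"ty":0,"tz":0,"wx":0,"wy":0,"wz":0},
    {"gripper":0,"tx":0,"ty":0,"tz":0,"wx":0,"wy":0,"wz":0},
    {"gripper":0,"tx":0,"ty":0,"tz":0,"wx":0,"wy":0,"wz":0},
    {"gripper":0,"tx":0,"ty":0,"tz":0,"wx":0,"wy":0,"wz":0},
    {"gripper":0,"tx":0,"ty":0,"tz":0,"wx":0,"wy":0,"wz":0},
  ],
  newtons=60,
)

```text
time: 27.3
tool_pos: [0.6271, 0.2365, 0.0158]
tcp_rot: [[-1.0, 0.012, 0.0], [0.012, 1.0, 0.0], [-0.0, 0.0, -1.0]]
force: [-0.7, 0.6, 1.2]
grip_width: 0.0151
```

```bash
python3 go.py .628 .2368 .017 89.35; python3 -c "
from h import *
c=snap('side','q')
P=cloud(c).reshape(-1,3);P=P[np.isfinite(P[:,2])]
T=P[(P[:,0]>.5)&(P[:,0]<.75)&(P[:,1]>.16)&(P[:,1]<.32)&(P[:,2]>.006)&(P[:,2]<.02)]
print(cv2.minAreaRect(T[:,:2].astype(np.float32)*1000))"
```

```text
t -0.9 0.3 -1.2 w 0.01 0.02 -0.04 cur jaw 89.3 | time 27.30 pos [0.6271 0.2365 0.0158] q [-0.37  0.79 -0.09  1.84  0.13  0.51  1.01] F [-0.7  0.6  1.2] w 0.0151
((628.1925048828125, 237.77035522460938), (109.72968292236328, 149.62408447265625), 89.48760986328125)
```

Call:
play_rows(
  increments=[
    {"gripper":0,"tx":0,"ty":0,"tz":-10,"wx":0,"wy":0,"wz":0},
    {"gripper":0,"tx":0,"ty":0,"tz":-30,"wx":0,"wy":0,"wz":0},
    {"gripper":0,"tx":0,"ty":0,"tz":-60,"wx":0,"wy":0,"wz":0},
    {"gripper":0,"tx":0,"ty":0,"tz":-90,"wx":0,"wy":0,"wz":0},
    {"gripper":0,"tx":0,"ty":0,"tz":-115,"wx":0,"wy":0,"wz":0},
    {"gripper":0,"tx":0,"ty":0,"tz":-125,"wx":0,"wy":0,"wz":0},
    {"gripper":0,"tx":0,"ty":0,"tz":-125,"wx":0,"wy":0,"wz":0},
  ],
)

```text
time: 28.05
tool_pos: [0.6276, 0.2366, 0.1422]
tcp_rot: [[-1.0, 0.012, 0.003], [0.012, 1.0, 0.001], [-0.003, 0.001, -1.0]]
force: [0.1, 0.3, -1.4]
grip_width: 0.0152
```

```bash
python3 go.py .612 -.0041 .14 78.65; python3 -c "
from h import *
c=snap('side','r')
cv2.imwrite('pics/r_crop.png',cv2.resize(c['color'][100:300,70:270,::-1],None,fx=3,fy=3))"
```

```text
t 12.7 -240.9 1.9 w 0.08 0.15 10.65 cur jaw 89.3 | time 28.05 pos [0.6276 0.2366 0.1422] q [-0.35  0.62 -0.11  1.8   0.1   0.72  1.04] F [ 0.1  0.3 -1.4] w 0.0152
```

View pics/r_crop.png

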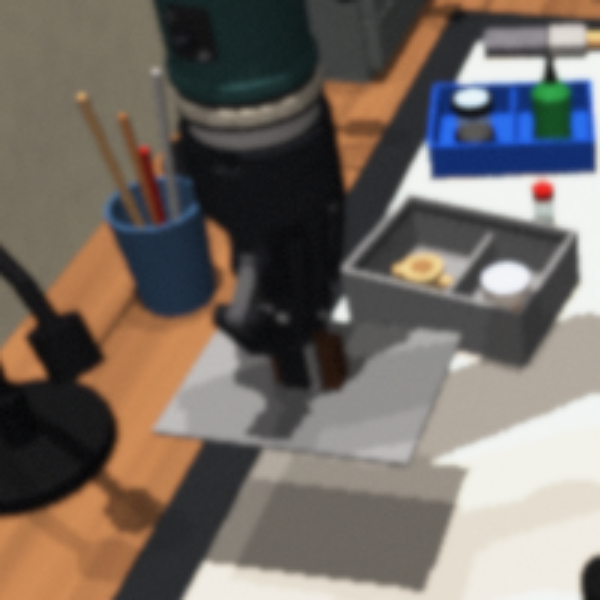

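The lid is held level. I carry it over the box.

Call:
play_rows(
  increments=[
    {"gripper":0,"tx":1,"ty":-25,"tz":0,"wx":0,"wy":0,"wz":1},
    {"gripper":0,"tx":3,"ty":-60,"tz":0,"wx":0,"wy":0,"wz":2.5},
    {"gripper":0,"tx":5,"ty":-100,"tz":0,"wx":0,"wy":0,"wz":4.5},
    {"gripper":0,"tx":7,"ty":-140,"tz":0,"wx":0,"wy":0,"wz":6.5},
    {"gripper":0,"tx":9,"ty":-180,"tz":0,"wx":0,"wy":0,"wz":8.5},
    {"gripper":0,"tx":11,"ty":-212,"tz":0,"wx":0,"wy":0,"wz":10},
    {"gripper":0,"tx":12.5,"ty":-232,"tz":0,"wx":0,"wy":0,"wz":10.7},
    {"gripper":0,"tx":12.5,"ty":-241,"tz":0,"wx":0,"wy":0,"wz":10.7},
  ],
)

```text
time: 28.9
tool_pos: [0.6094, -0.0081, 0.1386]
tcp_rot: [[-0.979, 0.202, -0.005], [0.202, 0.979, -0.002], [0.004, -0.003, -1.0]]
force: [0.1, -0.2, -0.9]
grip_width: 0.0151
```

Call:
play_rows(
  increments=[
    {"gripper":0,"tx":0,"ty":0,"tz":0,"wx":0,"wy":0,"wz":0},
    {"gripper":0,"tx":0,"ty":0,"tz":0,"wx":0,"wy":0,"wz":0},
    {"gripper":0,"tx":0,"ty":0,"tz":0,"wx":0,"wy":0,"wz":0},
  ],
)

```text
time: 29.2
tool_pos: [0.6116, -0.0019, 0.1403]
tcp_rot: [[-0.981, 0.194, -0.0], [0.194, 0.981, 0.001], [0.001, 0.001, -1.0]]
force: [-0.2, -0.2, -1.8]
grip_width: 0.0148
```

```bash
python3 go.py .612 -.0041 .075 78.65; python3 -c "
from h import *
c=snap('side','s')
cv2.imwrite('pics/s_crop.png',cv2.resize(c['color'][60:260,120:320,::-1],None,fx=3,fy=3))"
```

```text
t -0.9 -2.2 65.3 w 0.08 -0.03 0.14 cur jaw 78.8 | time 29.20 pos [ 0.6116 -0.0019  0.1403] q [-0.01  0.56 -0.08  1.94  0.07  0.64  1.24] F [-0.2 -0.2 -1.8] w 0.0148
```

View pics/s_crop.png

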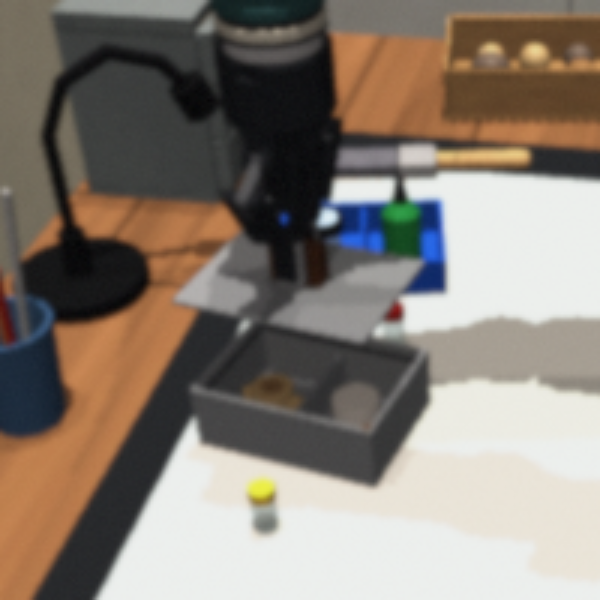

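Call:
play_rows(
  increments=[
    {"gripper":0,"tx":-0.5,"ty":-2,"tz":20,"wx":0,"wy":0,"wz":0},
    {"gripper":0,"tx":-0.5,"ty":-2,"tz":40,"wx":0,"wy":0,"wz":0},
    {"gripper":0,"tx":-0.5,"ty":-2,"tz":55,"wx":0,"wy":0,"wz":0},
    {"gripper":0,"tx":-0.5,"ty":-2,"tz":60,"wx":0,"wy":0,"wz":0},
    {"gripper":0,"tx":-0.5,"ty":-2,"tz":60,"wx":0,"wy":0,"wz":0},
    {"gripper":0,"tx":-0.5,"ty":-2,"tz":60,"wx":0,"wy":0,"wz":0},
    {"gripper":0,"tx":-0.5,"ty":-2,"tz":60,"wx":0,"wy":0,"wz":0},
  ],
)

```text
time: 29.95
tool_pos: [0.6124, -0.0064, 0.0815]
tcp_rot: [[-0.98, 0.197, 0.002], [0.197, 0.98, 0.0], [-0.002, 0.0, -1.0]]
force: [0.5, -1.0, -1.5]
grip_width: 0.0148
```

```bash
python3 go.py .612 -.0041 .075 78.65; python3 -c "
from h import *
c=snap('side','t')
cv2.imwrite('pics/t_crop.png',cv2.resize(c['color'][60:260,120:320,::-1],None,fx=3,fy=3))
P=cloud(c).reshape(-1,3);P=P[np.isfinite(P[:,2])]
T=P[(P[:,0]>.5)&(P[:,0]<.72)&(P[:,1]>-.09)&(P[:,1]<.09)&(P[:,2]>.064)&(P[:,2]<.080)]
print(len(T),np.median(T[:,2]),cv2.minAreaRect(T[:,:2].astype(np.float32)*1000))
A=np.c_[T[:,:2],np.ones(len(T))];print(np.linalg.lstsq(A,T[:,2],rcond=None)[0])"
```

```text
t 0.8 2.1 6.5 w 0.03 0.10 -0.04 cur jaw 78.6 | time 29.95 pos [ 0.6124 -0.0064  0.0815] q [-0.01  0.65 -0.07  1.96  0.08  0.53  1.23] F [ 0.5 -1.  -1.5] w 0.0148
1587 0.07568330467408024 ((613.4013671875, -4.3099822998046875), (112.00200653076172, 149.6522674560547), 79.21075439453125)
[ 0.00242096 -0.00224637  0.07419766]
```

View pics/t_crop.png

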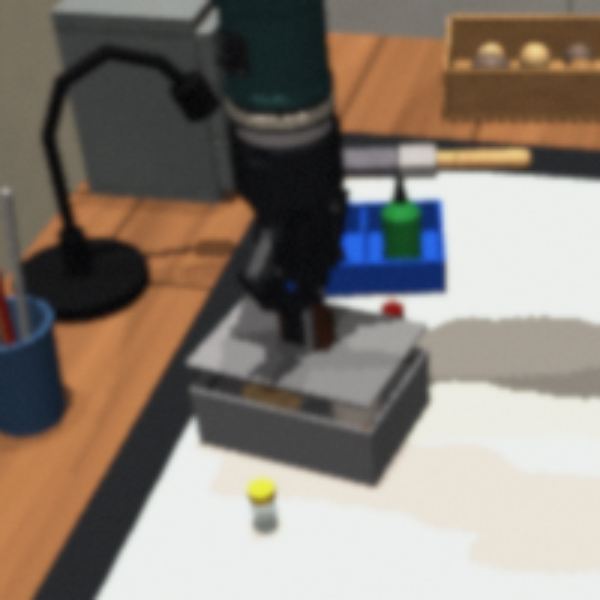

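Call:
play_rows(
  increments=[
    {"gripper":0,"tx":0.5,"ty":2,"tz":0,"wx":0,"wy":0,"wz":0},
    {"gripper":0,"tx":0.5,"ty":2,"tz":3,"wx":0,"wy":0,"wz":0},
    {"gripper":0,"tx":0.5,"ty":2,"tz":6,"wx":0,"wy":0,"wz":0},
    {"gripper":0,"tx":0.5,"ty":2,"tz":9,"wx":0,"wy":0,"wz":0},
    {"gripper":0,"tx":0.5,"ty":2,"tz":12,"wx":0,"wy":0,"wz":0},
    {"gripper":0,"tx":0.5,"ty":2,"tz":14,"wx":0,"wy":0,"wz":0},
    {"gripper":0,"tx":0.5,"ty":2,"tz":14,"wx":0,"wy":0,"wz":0},
  ],
)

```text
time: 30.7
tool_pos: [0.6112, -0.0045, 0.0661]
tcp_rot: [[-0.98, 0.198, -0.001], [0.198, 0.98, -0.0], [0.001, -0.0, -1.0]]
force: [-0.8, -0.2, -1.9]
grip_width: 0.0153
```

```bash
python3 go.py .612 -.0041 .062 78.65
```

```text
t -0.8 0.5 4.1 w -0.01 -0.05 -0.04 cur jaw 78.6 | time 30.70 pos [ 0.6112 -0.0045  0.0661] q [-0.02  0.67 -0.07  1.97  0.09  0.5   1.22] F [-0.8 -0.2 -1.9] w 0.0153
```

Call:
play_rows(
  increments=[
    {"gripper":0,"tx":-0.8,"ty":0,"tz":1,"wx":0,"wy":0,"wz":0},
    {"gripper":0,"tx":-0.8,"ty":0,"tz":2,"wx":0,"wy":0,"wz":0},
    {"gripper":0,"tx":-0.8,"ty":0,"tz":3,"wx":0,"wy":0,"wz":0},
    {"gripper":0,"tx":-0.8,"ty":0,"tz":4,"wx":0,"wy":0,"wz":0},
    {"gripper":0,"tx":-0.8,"ty":0,"tz":4,"wx":0,"wy":0,"wz":0},
  ],
)

```text
time: 31.2
tool_pos: [0.6121, -0.0046, 0.0624]
tcp_rot: [[-0.98, 0.197, -0.0], [0.197, 0.98, -0.0], [0.0, -0.0, -1.0]]
force: [-0.8, 0.1, -1.7]
grip_width: 0.0149
```

```bash
python3 go.py .612 -.0041 .062 78.65
```

```text
t 0.2 0.4 0.4 w -0.00 -0.02 -0.04 cur jaw 78.6 | time 31.20 pos [ 0.6121 -0.0046  0.0624] q [-0.02  0.68 -0.07  1.97  0.09  0.5   1.22] F [-0.8  0.1 -1.7] w 0.0149
```

Call:
play_rows(
  increments=[
    {"gripper":0,"tx":0,"ty":0,"tz":0.5,"wx":0,"wy":0,"wz":0},
    {"gripper":0,"tx":0,"ty":0,"tz":1,"wx":0,"wy":0,"wz":0},
    {"gripper":0,"tx":0,"ty":0,"tz":1,"wx":0,"wy":0,"wz":0},
  ],
)

```text
time: 31.5
tool_pos: [0.6123, -0.0046, 0.0618]
tcp_rot: [[-0.98, 0.198, 0.0], [0.198, 0.98, -0.0], [-0.0, 0.0, -1.0]]
force: [-0.1, 0.0, 0.2]
grip_width: 0.0148
```

Call:
play_rows(
  increments=[
    {"gripper":0.5,"tx":0,"ty":0,"tz":0,"wx":0,"wy":0,"wz":0},
    {"gripper":0.5,"tx":0,"ty":0,"tz":0,"wx":0,"wy":0,"wz":0},
    {"gripper":0.5,"tx":0,"ty":0,"tz":-5,"wx":0,"wy":0,"wz":0},
    {"gripper":0.5,"tx":0,"ty":0,"tz":-25,"wx":0,"wy":0,"wz":0},
    {"gripper":0.5,"tx":0,"ty":0,"tz":-60,"wx":0,"wy":0,"wz":0},
    {"gripper":0.5,"tx":0,"ty":0,"tz":-100,"wx":0,"wy":0,"wz":0},
    {"gripper":0.5,"tx":0,"ty":0,"tz":-140,"wx":0,"wy":0,"wz":0},
    {"gripper":0.5,"tx":0,"ty":0,"tz":-150,"wx":0,"wy":0,"wz":0},
  ],
)

```text
time: 32.3
tool_pos: [0.6154, -0.0045, 0.217]
tcp_rot: [[-0.98, 0.198, 0.009], [0.198, 0.98, 0.0], [-0.009, 0.002, -1.0]]
force: [0.4, -0.0, -0.1]
grip_width: 0.0427
```

```bash
python3 go.py .612 .25 .25 ; python3 -c "
from h import *
np.set_printoptions(precision=4,suppress=True)
c=snap('side','u')
cv2.imwrite('pics/u_crop.png',cv2.resize(c['color'][60:260,120:320,::-1],None,fx=3,fy=3))
P=cloud(c).reshape(-1,3);P=P[np.isfinite(P[:,2])]
T=P[(P[:,0]>.5)&(P[:,0]<.72)&(P[:,1]>-.09)&(P[:,1]<.09)&(P[:,2]>.048)&(P[:,2]<.066)]
print(len(T),np.median(T[:,2]),cv2.minAreaRect(T[:,:2].astype(np.float32)*1000))
A=np.c_[T[:,:2],np.ones(len(T))];print(np.linalg.lstsq(A,T[:,2],rcond=None)[0])"
```

```text
t 53.3 248.8 -32.9 | time 32.30 pos [ 0.6154 -0.0045  0.217 ] q [-0.    0.47 -0.09  1.88  0.06  0.79  1.25] F [ 0.4 -0.  -0.1] w 0.0427
1874 0.0558918532585852 ((612.5574951171875, -2.7908096313476562), (114.14653778076172, 149.48062133789062), 79.45867156982422)
[ 0.0018 -0.0156  0.0547]
```

View pics/u_crop.png

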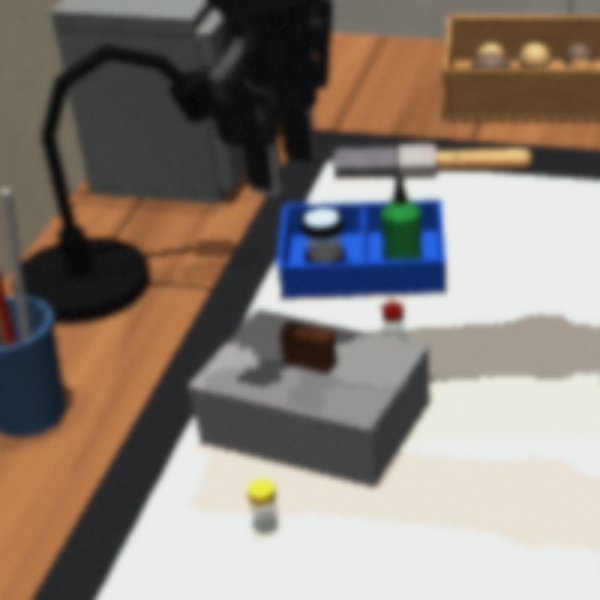

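Call:
play_rows(
  increments=[
    {"gripper":0.5,"tx":10,"ty":40,"tz":-10,"wx":0,"wy":0,"wz":0},
    {"gripper":0.5,"tx":20,"ty":85,"tz":-20,"wx":0,"wy":0,"wz":0},
    {"gripper":0.5,"tx":30,"ty":130,"tz":-30,"wx":0,"wy":0,"wz":0},
    {"gripper":0.5,"tx":40,"ty":175,"tz":-40,"wx":0,"wy":0,"wz":0},
    {"gripper":0.5,"tx":50,"ty":220,"tz":-40,"wx":0,"wy":0,"wz":0},
    {"gripper":0.5,"tx":60,"ty":265,"tz":-40,"wx":0,"wy":0,"wz":0},
    {"gripper":0.5,"tx":70,"ty":300,"tz":-40,"wx":0,"wy":0,"wz":0},
    {"gripper":0.5,"tx":70,"ty":310,"tz":-40,"wx":0,"wy":0,"wz":0},
  ],
)

```text
time: 33.15
tool_pos: [0.6016, 0.32, 0.25]
tcp_rot: [[-0.982, 0.189, -0.003], [0.189, 0.982, 0.003], [0.004, 0.002, -1.0]]
force: [-0.3, -0.8, -0.2]
grip_width: 0.0427
```

Call:
play_rows(
  increments=[
    {"gripper":0.5,"tx":0,"ty":0,"tz":0,"wx":0,"wy":0,"wz":0},
    {"gripper":0.5,"tx":0,"ty":0,"tz":0,"wx":0,"wy":0,"wz":0},
    {"gripper":0.5,"tx":0,"ty":0,"tz":0,"wx":0,"wy":0,"wz":0},
    {"gripper":0.5,"tx":0,"ty":0,"tz":0,"wx":0,"wy":0,"wz":0},
    {"gripper":0.5,"tx":0,"ty":0,"tz":0,"wx":0,"wy":0,"wz":0},
  ],
)

```text
time: 33.65
tool_pos: [0.6053, 0.3115, 0.2517]
tcp_rot: [[-0.98, 0.2, 0.0], [0.2, 0.98, -0.001], [-0.0, -0.001, -1.0]]
force: [-0.0, -0.4, -0.4]
grip_width: 0.0431
```

```bash
python3 - <<'E'
from h import *
np.set_printoptions(precision=4,suppress=True)
snap('side','v')
c=snap('top','v');P=cloud(c).reshape(-1,3);P=P[np.isfinite(P[:,2])]
def reg(x0,x1,y0,y1,z0,z1): return P[(P[:,0]>x0)&(P[:,0]<x1)&(P[:,1]>y0)&(P[:,1]<y1)&(P[:,2]>z0)&(P[:,2]<z1)]
T=reg(.5,.72,-.09,.08,.048,.066); print('lid',np.median(T[:,2]),cv2.minAreaRect(T[:,:2].astype(np.float32)*1000))
A=np.c_[T[:,:2],np.ones(len(T))];print(np.linalg.lstsq(A,T[:,2],rcond=None)[0])
a=np.radians(12.8); o=np.array([.6288,-.2347]); B=np.array([[np.cos(a),np.sin(a)],[-np.sin(a),np.cos(a)]])
for n,r in(('loupe',(.63,.70,-.27,-.18,.042,.06)),('glue',(.56,.63,-.28,-.20,.045,.1)),('rv',(.55,.6,-.14,-.09,.03,.05)),('yv',(.59,.64,.09,.14,.03,.05)),('tall',(.41,.48,.25,.33,.05,.075))):
    T=reg(*r)
    if len(T)==0: print(n,'none'); continue
    m=(T.min(0)+T.max(0))/2; print(n,len(T),m,'zmax',T[:,2].max(),'in tray',B@(m[:2]-o))
E
python3 go.py .612 .25 .25
```

```text
lid 0.05690304525826795 ((613.0349731445312, -5.258979797363281), (108.16692352294922, 150.40628051757812), 78.62330627441406)
[ 0.0013 -0.0016  0.0561]
loupe 217 [ 0.6616 -0.2257  0.0494] zmax 0.055823970145740476 in tray [0.0339 0.0016]
glue 200 [ 0.5931 -0.2425  0.0673] zmax 0.08965017095834005 in tray [-0.0365  0.0003]
rv 61 [ 0.5736 -0.1163  0.0365] zmax 0.042409257900114405 in tray [-0.0276  0.1277]
yv 62 [0.6175 0.1139 0.0374] zmax 0.04285508370436286 in tray [0.0662 0.3425]
tall 232 [0.4448 0.2894 0.0594] zmax 0.06859989502884112 in tray [-0.0634  0.5518]
t -19.1 -59.7 1.7 | time 33.75 pos [0.6051 0.3123 0.2517] q [-0.46  0.52 -0.12  1.69  0.07  0.94  0.76] F [ 0.2  0.2 -0. ] w 0.0430
```

View pics/v_top.png

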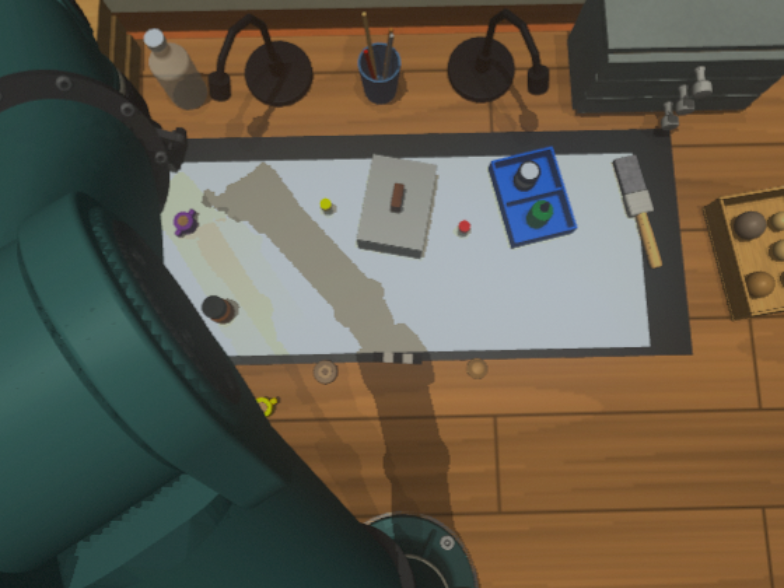

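View pics/v_side.png

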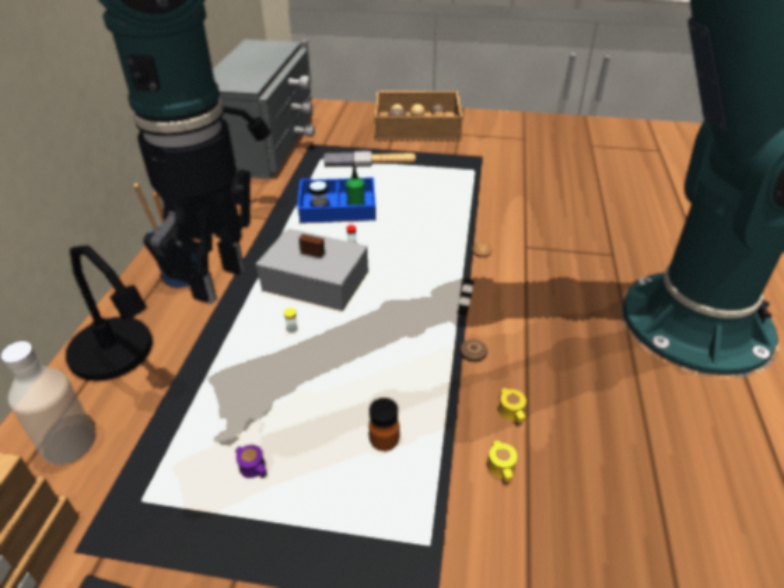

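The lid sits flush at (398,205), loupe and glue stand in the tray, and the vials and tall jar have not moved. The arm is clear of everything.

```bash
python3 -c "
from workcell import robot
print(robot.job_done())"
```

```text
the job is handed in; nothing more can be done
None
```

Both kits are made up and I handed the job in at about 34 s; handing in gives no verdict.

- **Loan box:** the vertebra is in the far compartment and the low jar in the near one. Both looked upright in the last views before the lid went on; the lid now hides them.
- **Lid:** it sits within about 1 mm of the box centre. Its angle is 78.6°, the same as the box, and the top view shows it level. Its top reads 57 mm in the top view against 58 mm when seated; the cameras read 1 to 2 mm low throughout.
- **Bench tray:** the loupe is at x = +34 mm and the glue at x = -36 mm in the tray frame. Both are standing upright.
- **Left alone:** the vials and the tall jar are within 1 mm of where they started. I did not touch the purple and yellow look-alikes.

**Disagreements between checks:** the two cameras differ by 2 to 3 mm in y. The side view also gave the lid an apparent tilt of 0.016 rad while the gripper was over it; the clear top view gave about 0.002 rad. I saw no contact force above about 8 N in the readings.

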